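# Fetch the doming block from behind the jar and the glue bottle

## Robot

A 6-joint arm with a two-finger parallel gripper is mounted at the origin on the work surface; the furniture and walls round the work are solid. World frame = base frame: x ahead of the robot, y to its left, z up, the work surface at z = 0. Lengths are in m, angles in rad, forces in N, time in s.
With the tool pointing down it reaches from about 0.375 to 0.975 m from the base axis. Payload 3.8 kg.
Tool frame: the origin (TCP) lies midway between the tips of the shut fingers; the grasp point (between the pads) lies 19 mm behind it (manip.grasp_offset is the distance from the TCP to the grasp point, in m); z points along the fingers, y is the line along which they close (so a half turn about z gives the same grasp; the last joint's range is limited). The gripper opens to 88 mm and grips with 3 to 60 N. Pads are 18 mm wide; open, the fingers measure 123 mm over their backs; the gripper's body (75 mm by 187 mm) begins 45 mm behind the grasp point.
Start: joints at [-1.257, 0.264, 1.604, -0, 1.274, -0.037], TCP at [0.232, -0.634, 0.239] pointing down, gripper open.
Joint ranges: [-2.63, 2.63], [-0.94, 2.18], [0.31, 2.57], [-1.31, 4.45], [0, 2.66], [-2.55, 2.55]. Speed limits (rad/s): [2.57, 2.57, 3.14, 3.14, 3.14, 3.14].

## Interface

Orientations are given as a unit quaternion [x, y, z, w].
In Python, from workcell import manip gives the robot as it stands. The module is installed in compiled form; this text tells all that it offers.
- The arm moves only by the tool send_rows, never from a script. Its argument "steps" is a list of rows, each an object with "linear": the shift along the world's x, y, z in units of 50 mm (1.0 is 50 mm), a list of three; "angular": the turn, a rotation vector about the world's x, y, z in units of 8 degrees (1.0 is 8 degrees), a list of three; "hand": the opening, from 0 (shut) to 1 (fully open). A call has 1 to 12 rows; each row shifts and turns the commanded pose from where the row before left it; what a row does not reach is not made up. A row lasts 1/10 s, in which the tool goes at most 50 mm and 8.59 degrees, less where a joint would pass 70% of its speed; a pose out of reach is approached as far as the arm can. A call is refused whole if a number of a shift passes 1 or a number of a turn 1, either way. A call with a gripper value outside its range is refused whole. The fingers move at their own pace and stop on an object; "grip_force" is the grip in N (left out, the last holds). Time passes only in rows, so rows that do not move let the fingers close. It gives the time, the measured TCP pose, the force, the opening and the grip force at its end, in the units of the state.
- manip.sense(): the state, without advancing time (a new reading comes with each control period).
- manip.snapshot(name): name is "side" or "top"; returns a dict with "img" (400x640x3 uint8, blue, green, red), "mtx" (3x3 intrinsics, pixels), "R" (3x3) and "t" (3): a world point X has camera coordinates R X + t. Camera axes: x right, y down, z forward; pixel columns grow to the right and rows downward; lengths in m; the calibration is good to about 2 mm. A picture is of the moment at which its call begins. There is no depth.
- manip.hand_in(): hands the job in; it is judged then, once.
The state is a dict: "t": time; "qpos": joint angles; "joint_vel": joint speeds; "effort": joint torques, N m; "tcp_pos": TCP position; "ee_rot": TCP orientation; "wrist_force": force on the tool from outside, world axes, zero at the start; "wrist_torque": the same for the moment, N m; "opening": finger opening in m; "finger_force": force on a finger pad.
Only numpy, scipy, OpenCV 4.12 (cv2) and the standard library are available. Lean on these libraries where they do the work, as an engineer would, in place of code of your own. Each camera call takes 0.05 s, during which the arm holds its last target. There are 200 camera calls.

## Task

The square doming block stands at the back of the wooden storage tray, behind a glass jar and a glue bottle. First set both the jar and the bottle upright on the cork mat, then take the block out and set it flat in the middle of the black rubber pad, and only then put the jar and the bottle back in the tray, each on the ring mark on which it stood at the start. Keep the jar and the bottle upright, do not drop them, and leave the round tin in its place.

Things in the scene. Friction and masses are not known exactly. Their poses are not given: they have to be found in the camera images.
- jar_center (a point): Clear glass jar standing on its mouth: a cylinder 65 mm across and 123 mm high, 0.19 kg; this point is its centre, half-way up (61.5 mm above its underside). z is up along the jar. It can be gripped from above across the diameter, high up, near 90 mm above its underside.
- glue_center (a point): Cream wood glue bottle, red cap and nozzle, 0.48 kg, z up. The point lies on its axis, 107 mm above its underside. Body 57 by 62 mm up to 170 mm above the underside, then a round red cap 38 mm across to 195 mm, then a nozzle 15 mm across to 214 mm, its thin tip to 232 mm. Can be gripped from above across the cap, about 183 mm above the underside.
- block_center (a point): Square plain-metal doming block with round cups in its top, the thing to fetch: 52 by 52 mm, 26 mm high, 0.16 kg; the point is its centre, 13 mm above its underside. x and y are square to its sides (nearly along the tray's), z up. It stands in either place of the tray's back row.
- tin_center (a point): Round screw-lid metal tin, 54 mm across, 24 mm high; the point is its centre, half-way up. It stands in the other place of the back row and stays there.
- tray: Fixed plywood tray, 170 (x) by 240 mm (y), floor 6 mm thick, rim 12 mm high. Origin: centre of its underside; its -x side is the front. Two dark ring marks, 80 mm across, at x -38, y +57.5 and -57.5 mm: jar on one, bottle on the other, within 5 mm of the middle. Block and tin stand behind at x +31, y +-57.5 mm. A slip stone 20 by 52 mm, 9 mm high, lies between the rings, along x.
- side_mat: Fixed thin cork mat, 120 mm (x) by 160 mm (y), 5 mm thick: the side area for the jar and the bottle, which fit side by side along its y (80 mm apart). Origin: centre of its underside; z up.
- bench_pad: Fixed black rubber pad with a thin grey square line, 80 by 80 mm, 12 mm thick. Origin: centre of its underside; z up. An orange cable reel, at most 116 mm high, stands between the tray and the pad and mat, at about x 0.32 to 0.57 m, y -0.20 to 0.06 m: carry things over it.

How it is judged:
On the way, in this order (a step that is already met when the one before it is completed fails the run):
1. the jar and the glue bottle both stand released on the cork mat, the block not yet moved (x of jar_center in the frame of side_mat between -0.06 and 0.06 m and y of jar_center in the frame of side_mat between -0.08 and 0.08 m and height (world z) of jar_center below 0.0785 m and angle between each of jar_center, glue_center's own z axis and vertical below 0.15 rad and contact force between each of jar, glue and the fingers below 0.1 N and x of glue_center in the frame of side_mat between -0.06 and 0.06 m and y of glue_center in the frame of side_mat between -0.08 and 0.08 m and height (world z) of glue_center below 0.124 m and distance of block_center from where it was at the start of the episode below 0.02 m), for 0.2 s.
2. the block lies released in the middle of the rubber pad (within 15 mm) while the jar and the bottle still stand on the cork mat (horizontal distance between block_center and bench_pad below 0.015 m and height (world z) of block_center between 0.02 and 0.03 m and angle between block_center's own z axis and vertical below 0.1 rad and contact force between each of block, jar, glue and the fingers below 0.1 N and x of jar_center in the frame of side_mat between -0.06 and 0.06 m and y of jar_center in the frame of side_mat between -0.08 and 0.08 m and height (world z) of jar_center below 0.0785 m and angle between each of jar_center, glue_center's own z axis and vertical below 0.15 rad and x of glue_center in the frame of side_mat between -0.06 and 0.06 m and y of glue_center in the frame of side_mat between -0.08 and 0.08 m and height (world z) of glue_center below 0.124 m), for 0.2 s.
At the end, for the whole second after the job is handed in: The jar and the glue bottle stand upright (within 0.1 rad) in the tray, each within 15 mm of where it stood at the start; the doming block lies flat on the rubber pad, its centre within 15 mm of the pad's centre; the round tin is within 15 mm of where it was; all are released and at rest (distance of each of jar_center, glue_center, tin_center from where it was at the start of the episode below 0.015 m and angle between each of jar_center, glue_center, block_center's own z axis and vertical below 0.1 rad and horizontal distance between block_center and bench_pad below 0.015 m and height (world z) of block_center between 0.02 and 0.03 m and contact force between each of jar, glue, block, tin and the fingers below 0.1 N and linear speed of each of jar, glue, block, tin below 0.02 m/s); the robot touches nothing.
It fails at once if the jar tips over (leans by more than 0.6 rad) (angle between jar_center's own z axis and vertical above 0.6 rad).
It fails at once if the glue bottle tips over (leans by more than 0.6 rad) (angle between glue_center's own z axis and vertical above 0.6 rad).
It fails at once if the jar is dropped (falls free of the fingers faster than 0.8 m/s, a fall of over 3 cm) (linear speed of jar above 0.8 m/s and contact force between jar and the fingers below 0.05 N).
It fails at once if the glue bottle is dropped (falls free of the fingers faster than 0.8 m/s, a fall of over 3 cm) (linear speed of glue above 0.8 m/s and contact force between glue and the fingers below 0.05 N).
It fails at once if the round tin is pushed or carried away (more than 25 mm) (distance of tin_center from where it was at the start of the episode above 0.025 m).
It also fails if it takes over 144 s, if anything falls off the work surface, if the arm or the gripper's body presses on something with over 40 N, if the wrist force passes 120 N, or if a joint passes its speed limit or range.

## Working session

There is one attempt and no reset: what is moved stays moved. The work goes in short steps, Python scripts to look and compute and a tool call to move; the robot and the scene stay as the last step left them, time stands still between calls to the robot, and variables do not carry over. Pictures are saved under pics/ and viewed, at most 14 in all, crops included, and the job is handed in when it is done.

Besides the shell and the picture viewer there is one more tool, called after ">>>" as a command line: name --argument value ..., lists and objects as JSON in quotes. send_rows: Moves the arm, as the interface text tells. Its arguments: {"type":"object","properties":{"steps":{"type":"array"},"grip_force":{"type":"number"}},"required":["steps"]}

```bash
mkdir -p pics
python3 - <<'E'
from workcell import manip
import cv2,pickle
d={}
for n in("side","top"):
    s=manip.snapshot(n); d[n]=s; cv2.imwrite(f"pics/{n}0.png",s["img"]); print(n,s["mtx"].tolist(),s["R"].round(4).tolist(),s["t"].round(4).tolist())
pickle.dump(d,open("s0.pkl","wb"))
print(manip.sense(),manip.grasp_offset)
E
```

```text
side [[445.8207034407271, 0.0, 323.47548859138976], [0.0, 445.8207034407271, 202.09542111345218], [0.0, 0.0, 1.0]] [[-0.9963, 0.0843, 0.0191], [0.016, 0.3968, -0.9177], [-0.085, -0.914, -0.3967]] [0.476, 0.0683, 1.3557]
top [[508.6643613947372, 0.0, 319.79751300817867], [0.0, 508.6643613947372, 195.4916307857263], [0.0, 0.0, 1.0]] [[0.0064, -0.9998, 0.0161], [-0.7824, -0.015, -0.6226], [0.6228, -0.0086, -0.7823]] [-0.0275, 0.4477, 1.3844]
{'t': 0.1, 'qpos': array([-1.25689704e+00,  2.64679032e-01,  1.60521453e+00, -7.60440350e-06,
        1.27370976e+00, -3.69144939e-02]), 'joint_vel': array([ 0.00089052, -0.00152757, -0.00236623,  0.00114113, -0.00149069,
        0.00030179]), 'effort': array([ 4.12842837e-04, -5.03619254e+01, -3.58070612e+01,  7.31643126e-02,
        2.32563098e-02, -5.04750665e-05]), 'tcp_pos': array([ 0.23176229, -0.63328787,  0.23752406]), 'ee_rot': array([ 9.84654922e-01,  1.74509808e-01, -1.42386058e-04, -9.95205553e-04]), 'wrist_force': array([ 0.597225  , -0.03076578, -0.16429268]), 'wrist_torque': array([-0.00882427,  0.02145775, -0.0073609 ]), 'finger_force': 0.0, 'opening': 0.08839985855856876} 0.0187
```

View pics/top0.png

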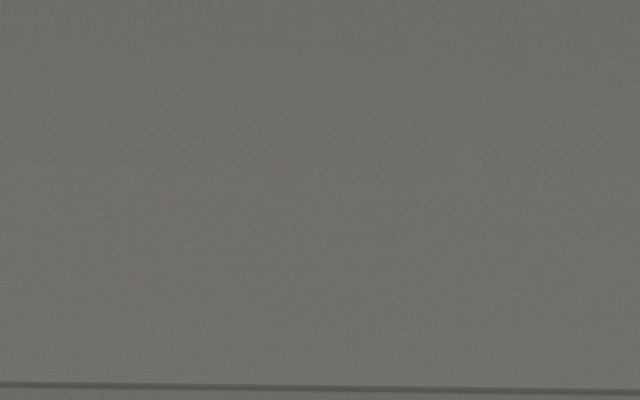

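View pics/side0.png

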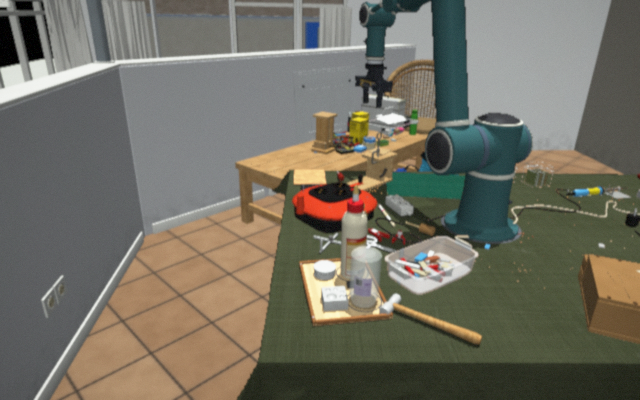

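The top picture is blank grey, so it shows nothing useful. In the side picture the bottle is near (355,240) with the jar in front of it at (365,275). The block is at (335,298), the tin at (325,270), the reel at (335,203), and the mat and pad lie beyond it near (310,177) and (360,180).

Run:
```python
import pickle,cv2
i=pickle.load(open("s0.pkl","rb"))["side"]["img"]
cv2.imwrite("pics/c1.png",cv2.resize(i[185:330,290:400],None,fx=4.1,fy=4.1,interpolation=cv2.INTER_CUBIC)) 
cv2.imwrite("pics/c2.png",cv2.resize(i[130:240,270:430],None,fx=5,fy=5,interpolation=cv2.INTER_CUBIC))
```

```text
(no output)
```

View pics/c1.png

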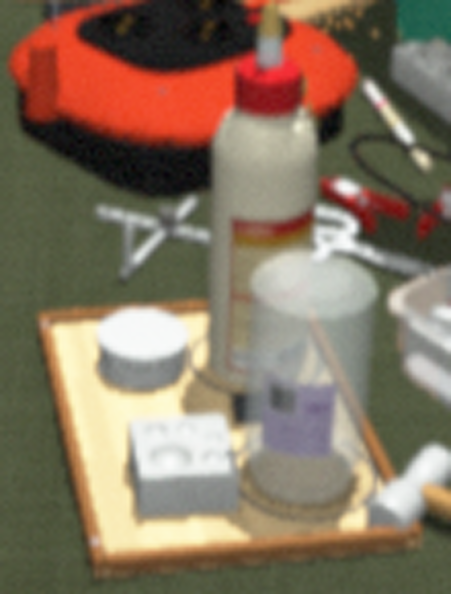

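View pics/c2.png

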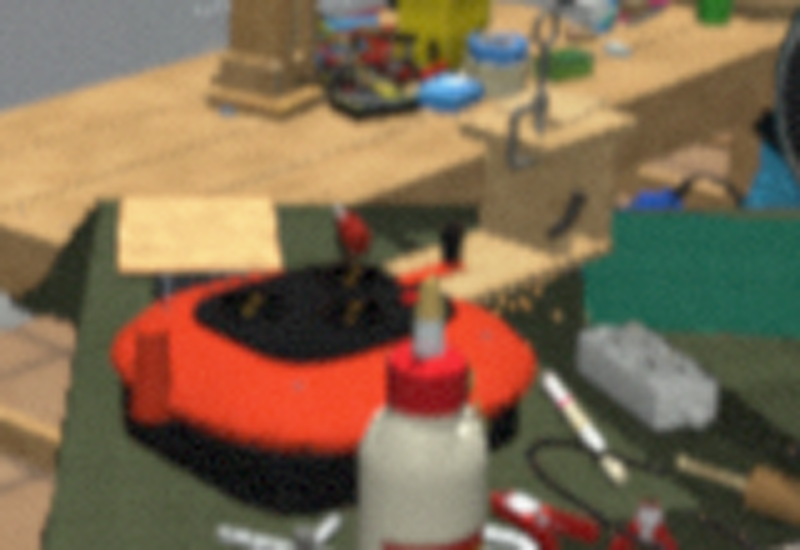

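The crops show the tray, with outer corners in c1 at (40,315), (97,557) and (420,527). The jar's top ellipse is centred at (314,283), the glue cap's top at (269,66), and the block's top spans (130..235, 412..485). The tin's lid is centred at (143,335). The mat in c2 spans (118,197) to (283,275), and only a strip of the pad shows, at (165..215, 275..295).

```bash
cat > h.py <<'E'
import pickle,numpy as np
S=pickle.load(open("s0.pkl","rb"))["side"]
K,R,t=S["mtx"],S["R"],S["t"]; C=-R.T@t
def bp(u,v,z):
    d=R.T@np.linalg.solve(K,[u,v,1]); return C+d*(z-C[2])/d[2]
def pj(X):
    c=R@np.asarray(X,float)+t; p=K@c; return p[:2]/p[2]
c1=lambda x,y,z:bp(290+(x+.5)/4.1-.5,185+(y+.5)/4.1-.5,z)
c2=lambda x,y,z:bp(270+(x+.5)/5-.5,130+(y+.5)/5-.5,z)
E
python3 - <<'E'
from h import *
np.set_printoptions(precision=4,suppress=True)
for n,a in {"trayBL":(40,315,.012),"trayNL":(97,553,.012),"trayNR":(420,527,.012),"jartop":(314,283,.129),"jarbot":(300,472,.006),
 "captop":(269,68,.201),"capbot":(267,103,.176),"nozzletip":(272,5,.238),"blockTL":(130,418,.032),"blockTR":(227,412,.032),"blockNL":(137,483,.032),"blockNR":(238,475,.032),"tin":(143,335,.03)}.items(): print(n,c1(*a))
for n,a in {"matFL":(118,197,.005),"matFR":(275,197,.005),"matNL":(118,270,.005),"matNR":(283,270,.005),"padL":(165,275,.012),"padbl":(160,297,0.012)}.items(): print(n,c2(*a))
E
```

```text
trayBL [0.556  0.2072 0.012 ]
trayNL [0.5357 0.436  0.012 ]
trayNR [0.3702 0.4252 0.012 ]
jartop [0.4234 0.3781 0.129 ]
jarbot [0.422  0.3669 0.006 ]
captop [0.4336 0.2703 0.201 ]
capbot [0.4321 0.2612 0.176 ]
nozzletip [0.4338 0.2712 0.238 ]
blockTL [0.5127 0.3493 0.032 ]
blockTR [0.4599 0.3466 0.032 ]
blockNL [0.5137 0.4071 0.032 ]
blockNR [0.4616 0.4033 0.032 ]
tin [0.4981 0.2626 0.03  ]
matFL [ 0.5554 -0.5154  0.005 ]
matFR [ 0.43   -0.5117  0.005 ]
matNL [ 0.559  -0.3533  0.005 ]
matNR [ 0.4383 -0.3491  0.005 ]
padL [ 0.5259 -0.3239  0.012 ]
padbl [ 0.5311 -0.2814  0.012 ]
```

Run:
```python
from h import *
import cv2
np.set_printoptions(precision=3,suppress=True)
from workcell import manip
s=manip.snapshot("top")["img"]; print(s.std(), s.mean())
im=np.mean([manip.snapshot("side")["img"].astype(float) for _ in range(8)],0)
cv2.imwrite("avg0.png",im)
c=im[162:200,288:338]; c=np.clip(255*(c/255)**.5,0,255).astype('uint8')
cv2.imwrite("pics/c3.png",cv2.resize(c,None,fx=15,fy=15,interpolation=cv2.INTER_CUBIC))
for a in [(615,250,0),(480,230,0),(395,290,.02),(480,110,.15)]: print(a,c2(*a))
```

```text
4.365426668471564 109.450046875
(615, 250, 0) [ 0.179 -0.396  0.   ]
(480, 230, 0) [ 0.275 -0.443  0.   ]
(395, 290, 0.02) [ 0.367 -0.269  0.02 ]
(480, 110, 0.15) [ 0.314 -0.271  0.15 ][ WARN:0@14.428] global loadsave.cpp:1063 imwrite_ Unsupported depth image for selected encoder is fallbacked to CV_8U.
```

View pics/c3.png

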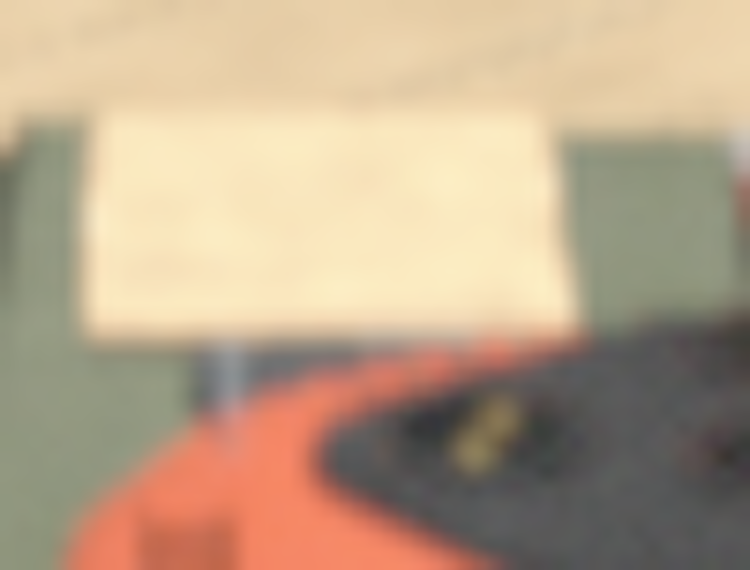

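Run:
```python
from h import *
import cv2
np.set_printoptions(precision=3,suppress=True,linewidth=200)
im=cv2.imread("avg0.png").astype(int).sum(2)//3
print("rows166-192, cols 296,298 | 304..318"); 
for v in range(166,193): print(v,im[v,296:300],im[v,300:324])
for u,v,z in [(303.3,184.7,.012),(301,186,.012),(303.3,188,.012),(312,184.5,.012),(312,183.7,.012),(312,184,.005)]: print(u,v,z,bp(u,v,z))
```

```text
rows166-192, cols 296,298 | 304..318
166 [168 167 168 168] [169 167 165 162 161 160 161 164 165 168 169 170 171 170 170 166 162 160 156 159 158 156 160 161]
167 [165 165 166 167] [167 165 164 163 162 163 162 164 165 167 168 167 166 165 160 157 157 158 157 163 167 163 163 161]
168 [165 167 167 167] [168 169 168 170 169 169 168 169 169 169 166 162 161 164 160 160 164 166 166 168 168 167 165 163]
169 [181 181 181 180] [181 181 183 184 184 183 184 184 184 185 182 177 177 181 182 181 181 181 183 183 184 183 182 176]
170 [197 198 197 195] [195 195 196 197 197 199 199 199 199 200 198 195 195 197 197 197 197 197 198 201 202 201 199 191]
171 [201 201 202 201] [200 199 200 200 201 202 203 203 203 202 200 198 197 198 199 200 199 201 201 203 204 204 202 195]
172 [200 202 203 203] [202 202 201 200 200 201 203 203 202 201 198 196 195 196 198 200 202 204 203 203 201 201 200 194]
173 [201 202 203 203] [203 202 201 199 197 198 200 201 200 198 196 194 192 195 197 202 204 207 206 204 202 201 200 199]
174 [199 200 200 200] [201 201 200 197 196 197 197 199 199 197 195 194 193 196 198 200 203 207 206 205 
[... 1608 characters left out ...]

189 [80 81 82 80] [ 68  60  75 102 101 102 109 112 109  98  81  67  49  39  29  23  16  15  14  24  39  48  35  20]
190 [78 81 83 84] [ 86  85  88 105 112 113 113 114 104  78  55  43  37  30  23  13  12  13  19  33  44  47  31  16]
191 [79 82 87 95] [102 104 103 108 115 115 116 113  91  57  38  33  33  30  23  18  15  18  33  50  44  30  21  17]
192 [ 82  87  98 104] [108 111 111 114 116 116 117 113  81  46  31  31  30  31  25  20  22  24  40  55  46  28  18  18]
303.3 184.7 0.012 [ 0.523 -0.323  0.012]
301 186 0.012 [ 0.532 -0.31   0.012]
303.3 188 0.012 [ 0.525 -0.291  0.012]
312 184.5 0.012 [ 0.492 -0.324  0.012]
312 183.7 0.012 [ 0.492 -0.332  0.012]
312 184 0.005 [ 0.491 -0.347  0.005]
```

```bash
cat > ov.py <<'E'
from h import *
import cv2
def overlay(im,x0,x1,y0,y1,f,shapes,out):
    c=cv2.resize(im[y0:y1,x0:x1],None,fx=f,fy=f,interpolation=cv2.INTER_CUBIC)
    for P,col in shapes:
        p=np.array([(pj(q)-[x0,y0]+.5)*f-.5 for q in P])
        cv2.polylines(c,[np.round(p).astype(int)],True,col,1,cv2.LINE_AA)
    cv2.imwrite(out,c)
def circ(x,y,z,r): a=np.linspace(0,2*np.pi,60); return np.c_[x+r*np.cos(a),y+r*np.sin(a),0*a+z]
def rect(x,y,z,w,h,th):
    c,s=np.cos(th),np.sin(th); return [(x+c*a-s*b,y+s*a+c*b,z) for a,b in ((w/2,h/2),(-w/2,h/2),(-w/2,-h/2),(w/2,-h/2))]
E
python3 - <<'E'
from ov import *
im=cv2.imread("avg0.png")
r,g,b,m=(0,0,255),(0,255,0),(255,0,0),(255,0,255)
overlay(im,290,400,185,330,4.1,[(rect(.463,.322,.018,.17,.24,.075),b),(rect(.463,.322,0,.17,.24,.075),b),(rect(.463,.322,.012,.17,.24,.075),m),
 (circ(.423,.376,.129,.0325),r),(circ(.423,.376,.006,.0325),r),(circ(.4325,.263,.201,.019),g),(circ(.4325,.263,.176,.019),g),(circ(.4325,.263,.006,.03),g),(circ(.4325,.263,.238,.003),g),
 (rect(.487,.378,.032,.052,.052,.06),r),(rect(.487,.378,.006,.052,.052,.06),r),(circ(.498,.264,.03,.027),r),(circ(.498,.264,.006,.027),r)],"pics/o1.png")
E
```

```text
(no output)
```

View pics/o1.png

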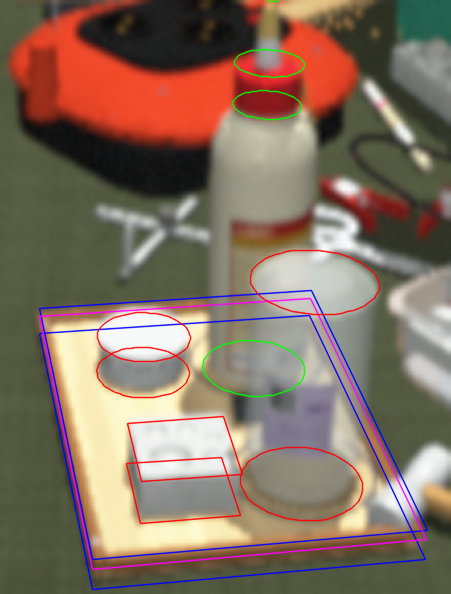

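The overlay matches to a few mm:
- **Glue axis:** (0.4325, 0.262)
- **Jar:** (0.423, 0.375)
- **Block:** (0.487, 0.374), yaw about 0.06
- **Mat:** (0.497, -0.432)

I'm moving to above the bottle now, with the fingers closing along x.

>>> send_rows --steps '[{"linear": [0,0,1],"angular": [0,0,1],"hand": 1},{"linear": [0,0,1],"angular": [0,0,1],"hand": 1},{"linear": [0,0,1],"angular": [0,0,1],"hand": 1},{"linear": [0.8,0.55,0],"angular": [0,0,1],"hand": 1},{"linear": [0.8,0.55,0],"angular": [0,0,1],"hand": 1},{"linear": [0.8,0.55,0],"angular": [0,0,1],"hand": 1},{"linear": [0.8,0.55,0],"angular": [0,0,1],"hand": 1},{"linear": [0.8,0.55,0],"angular": [0,0,1],"hand": 1},{"linear": [0.1,0.95,0],"angular": [0,0,0.74],"hand": 1},{"linear": [0.1,0.95,0],"angular": [0,0,0],"hand": 1},{"linear": [0.1,0.95,0],"angular": [0,0,0],"hand": 1},{"linear": [0.1,0.95,0],"angular": [0,0,0],"hand": 1}]'

```text
t: 1.75
tcp_pos: [0.452, -0.3045, 0.3887]
ee_rot: [0.707, 0.707, 0.0, 0.0]
wrist_force: [0.8, 0.2, 0.5]
opening: 0.0884
finger_force: 0.0
```

```bash
cat > st.py <<'E'
from workcell import manip
import numpy as np
from scipy.spatial.transform import Rotation as Ro
s=manip.sense(); y=Ro.from_quat(s["ee_rot"]).as_matrix()
print("t",round(s["t"],2),"tcp",s["tcp_pos"].round(4),"yaw",np.degrees(np.arctan2(y[1,1],y[0,1])).round(2),"z",y[:,2].round(3),"op",round(s["opening"],4),"F",s["wrist_force"].round(1),"ff",s["finger_force"],"q",s["qpos"].round(2))
E
python3 st.py
```

```text
t 1.75 tcp [ 0.452  -0.3045  0.3887] yaw 0.01 z [ 0. -0. -1.] op 0.0884 F [0.8 0.2 0.5] ff 0.0 q [-0.64 -0.04  1.67  0.    1.51 -0.64]
```

>>> send_rows --steps '[{"linear": [-0.0325,0.944,0],"angular": [0,0,0],"hand": 1},{"linear": [-0.0325,0.944,0],"angular": [0,0,0],"hand": 1},{"linear": [-0.0325,0.944,0],"angular": [0,0,0],"hand": 1},{"linear": [-0.0325,0.944,0],"angular": [0,0,0],"hand": 1},{"linear": [-0.0325,0.944,0],"angular": [0,0,0],"hand": 1},{"linear": [-0.0325,0.944,0],"angular": [0,0,0],"hand": 1},{"linear": [-0.0325,0.944,0],"angular": [0,0,0],"hand": 1},{"linear": [-0.0325,0.944,0],"angular": [0,0,0],"hand": 1},{"linear": [-0.0325,0.944,0],"angular": [0,0,0],"hand": 1},{"linear": [-0.0325,0.944,0],"angular": [0,0,0],"hand": 1},{"linear": [-0.0325,0.944,0],"angular": [0,0,0],"hand": 1},{"linear": [-0.0325,0.944,0],"angular": [0,0,0],"hand": 1}]'

```text
t: 2.95
tcp_pos: [0.4319, 0.262, 0.3892]
ee_rot: [0.707, 0.707, 0.001, 0.0]
wrist_force: [1.7, -0.2, 1.0]
opening: 0.0883
finger_force: 0.0
```

>>> send_rows --steps '[{"linear": [0,0,-0.5],"angular": [0,0,0],"hand": 1},{"linear": [0,0,-0.8],"angular": [0,0,0],"hand": 1},{"linear": [0,0,-0.8],"angular": [0,0,0],"hand": 1},{"linear": [0,0,-0.3],"angular": [0,0,0],"hand": 1},{"linear": [0,0,0],"angular": [0,0,0],"hand": 1}]'

```text
t: 3.45
tcp_pos: [0.4309, 0.2592, 0.2662]
ee_rot: [0.707, 0.707, -0.003, -0.001]
wrist_force: [-0.5, -0.7, 0.5]
opening: 0.088
finger_force: 0.0
```

```bash
python3 st.py
python3 - <<'E'
from ov import *
from workcell import manip
s=manip.sense()["tcp_pos"]; im=manip.snapshot("side")["img"]; cv2.imwrite("a1.png",im)
r=(0,0,255);g=(0,255,0)
overlay(im,290,420,130,270,4.2,[(rect(s[0],s[1],s[2],.088,.018,0),r),(circ(s[0],s[1],.201,.019),g),(circ(s[0],s[1],.176,.019),g),(circ(s[0],s[1],.238,.003),g)],"pics/a1.png")
E
```

```text
t 3.45 tcp [0.4309 0.2592 0.2662] yaw 0.02 z [-0.005 -0.003 -1.   ] op 0.088 F [-0.5 -0.7  0.5] ff 0.0 q [ 0.49 -0.08  1.93 -0.    1.3   0.49]
```

View pics/a1.png

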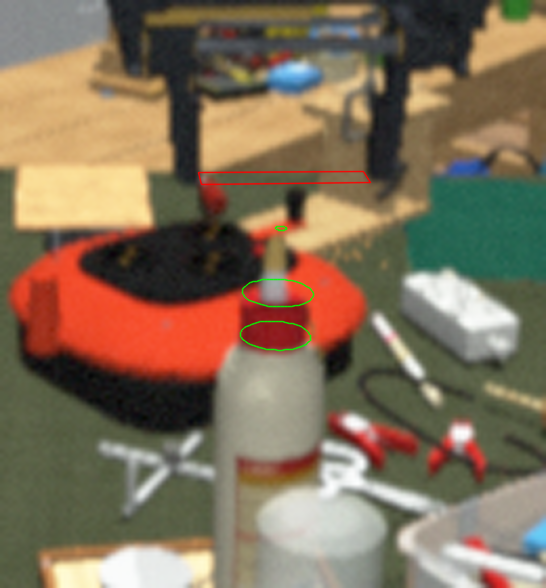

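The cap sits centred between the fingers, at 243..308 in the crop against fingertips at 200 and 370. The projections agree with the model, so I'm going down to the cap.

>>> send_rows --steps '[{"linear": [0.03,0.04,0],"angular": [0,0,0],"hand": 1},{"linear": [0,0,-0.4],"angular": [0,0,0],"hand": 1},{"linear": [0,0,-0.5],"angular": [0,0,0],"hand": 1},{"linear": [0,0,-0.4],"angular": [0,0,0],"hand": 1},{"linear": [0,0,-0.2],"angular": [0,0,0],"hand": 1},{"linear": [0,0,0],"angular": [0,0,0],"hand": 1},{"linear": [0,0,0],"angular": [0,0,0],"hand": 1}]'

```text
t: 4.2
tcp_pos: [0.4351, 0.2626, 0.1955]
ee_rot: [0.707, 0.707, 0.001, 0.0]
wrist_force: [-0.6, 0.5, 0.4]
opening: 0.0885
finger_force: 0.0
```

```bash
python3 st.py
```

```text
t 4.2 tcp [0.4351 0.2626 0.1955] yaw 0.01 z [ 0.002  0.001 -1.   ] op 0.0885 F [-0.6  0.5  0.4] ff 0.0 q [ 0.49 -0.02  2.01  0.    1.16  0.49]
```

>>> send_rows --grip_force 25 --steps '[{"linear": [-0.02,-0.03,-0.18],"angular": [0,0,0],"hand": 1},{"linear": [0,0,-0.17],"angular": [0,0,0],"hand": 1},{"linear": [0,0,0],"angular": [0,0,0],"hand": 1},{"linear": [0,0,0],"angular": [0,0,0],"hand": 0.3},{"linear": [0,0,0],"angular": [0,0,0],"hand": 0.3},{"linear": [0,0,0],"angular": [0,0,0],"hand": 0.3},{"linear": [0,0,0],"angular": [0,0,0],"hand": 0.3},{"linear": [0,0,0],"angular": [0,0,0],"hand": 0.3},{"linear": [0,0,0],"angular": [0,0,0],"hand": 0.3},{"linear": [0,0,0],"angular": [0,0,0],"hand": 0.3}]'

```text
t: 5.2
tcp_pos: [0.433, 0.2605, 0.1763]
ee_rot: [0.707, 0.707, 0.0, 0.0]
wrist_force: [0.1, -0.7, -0.1]
opening: 0.038
finger_force: 25.0
```

```bash
python3 st.py
```

```text
t 5.2 tcp [0.433  0.2605 0.1763] yaw 0.02 z [ 0.  0. -1.] op 0.038 F [ 0.1 -0.7 -0.1] ff 24.979660352692008 q [ 0.49 -0.01  2.03 -0.    1.12  0.49]
```

Got the cap: the opening reads 38 mm. I'm lifting it and carrying it over the reel to the far half of the mat.

>>> send_rows --grip_force 35 --steps '[{"linear": [0,0,0],"angular": [0,0,0],"hand": 0.3},{"linear": [0,0,0.2],"angular": [0,0,0],"hand": 0.3},{"linear": [0,0,0.4],"angular": [0,0,0],"hand": 0.3},{"linear": [0,0,0.6],"angular": [0,0,0],"hand": 0.3},{"linear": [0,0,0.8],"angular": [0,0,0],"hand": 0.3},{"linear": [0,0,0.8],"angular": [0,0,0],"hand": 0.3},{"linear": [0,0,0.5],"angular": [0,0,0],"hand": 0.3},{"linear": [0,0,0.3],"angular": [0,0,0],"hand": 0.3},{"linear": [0,0,0.1],"angular": [0,0,0],"hand": 0.3},{"linear": [0,0,0],"angular": [0,0,0],"hand": 0.3}]'

```text
t: 6.2
tcp_pos: [0.4327, 0.2603, 0.3605]
ee_rot: [0.707, 0.707, -0.001, -0.0]
wrist_force: [0.5, 0.4, -6.1]
opening: 0.0376
finger_force: 35.0
```

```bash
python3 st.py
```

```text
t 6.2 tcp [0.4327 0.2603 0.3605] yaw 0.02 z [-0.001 -0.001 -1.   ] op 0.0376 F [ 0.5  0.4 -6.1] ff 34.991766745224595 q [ 0.49 -0.11  1.79 -0.    1.47  0.49]
```

>>> send_rows --steps '[{"linear": [0.1,-0.2,0],"angular": [0,0,0],"hand": 0.3},{"linear": [0.1,-0.4,0],"angular": [0,0,0],"hand": 0.3},{"linear": [0.1,-0.6,0],"angular": [0,0,0],"hand": 0.3},{"linear": [0.1,-0.8,0],"angular": [0,0,0],"hand": 0.3},{"linear": [0.1,-0.8,0],"angular": [0,0,0],"hand": 0.3},{"linear": [0.1,-0.8,0],"angular": [0,0,0],"hand": 0.3},{"linear": [0.1,-0.8,0],"angular": [0,0,0],"hand": 0.3},{"linear": [0.1,-0.8,0],"angular": [0,0,0],"hand": 0.3},{"linear": [0.1,-0.8,0],"angular": [0,0,0],"hand": 0.3},{"linear": [0.1,-0.8,0],"angular": [0,0,0],"hand": 0.3},{"linear": [0.1,-0.8,0],"angular": [0,0,0],"hand": 0.3},{"linear": [0.1,-0.8,0],"angular": [0,0,0],"hand": 0.3}]'

```text
t: 7.4
tcp_pos: [0.4917, -0.1617, 0.3589]
ee_rot: [0.707, 0.707, -0.001, -0.002]
wrist_force: [1.0, 0.3, -5.2]
opening: 0.0378
finger_force: 35.0
```

>>> send_rows --steps '[{"linear": [0.08,-0.8,0],"angular": [0,0,0],"hand": 0.3},{"linear": [0,-0.8,0],"angular": [0,0,0],"hand": 0.3},{"linear": [0,-0.8,0],"angular": [0,0,0],"hand": 0.3},{"linear": [0,-0.8,0],"angular": [0,0,0],"hand": 0.3},{"linear": [0,-0.8,0],"angular": [0,0,0],"hand": 0.3},{"linear": [0,-0.8,0],"angular": [0,0,0],"hand": 0.3},{"linear": [0,-0.6,0],"angular": [0,0,0],"hand": 0.3},{"linear": [0,-0.4,0],"angular": [0,0,0],"hand": 0.3},{"linear": [0,-0.25,0],"angular": [0,0,0],"hand": 0.3},{"linear": [0,-0.2,0],"angular": [0,0,0],"hand": 0.3},{"linear": [0,0,0],"angular": [0,0,0],"hand": 0.3},{"linear": [0,0,0],"angular": [0,0,0],"hand": 0.3}]'

```text
t: 8.6
tcp_pos: [0.4969, -0.4711, 0.3608]
ee_rot: [0.707, 0.707, 0.0, -0.001]
wrist_force: [0.1, 1.0, -4.6]
opening: 0.0377
finger_force: 35.0
```

```bash
python3 st.py
python3 - <<'E'
from ov import *
from workcell import manip
s=manip.sense()["tcp_pos"]; im=manip.snapshot("side")["img"]
r=(0,0,255);g=(0,255,0)
overlay(im,280,420,90,250,3.7,[(circ(s[0],s[1],s[2]-.171,.03),g),(rect(.497,-.432,.005,.12,.16,.02),r),(rect(.492,-.294,.012,.08,.08,.02),r)],"pics/a2.png")
E
```

```text
t 8.6 tcp [ 0.4969 -0.4711  0.3608] yaw 0.04 z [-0.001  0.002 -1.   ] op 0.0377 F [ 0.1  1.  -4.6] ff 34.99042170122266 q [-0.8   0.24  1.42  0.    1.49 -0.8 ]
```

View pics/a2.png

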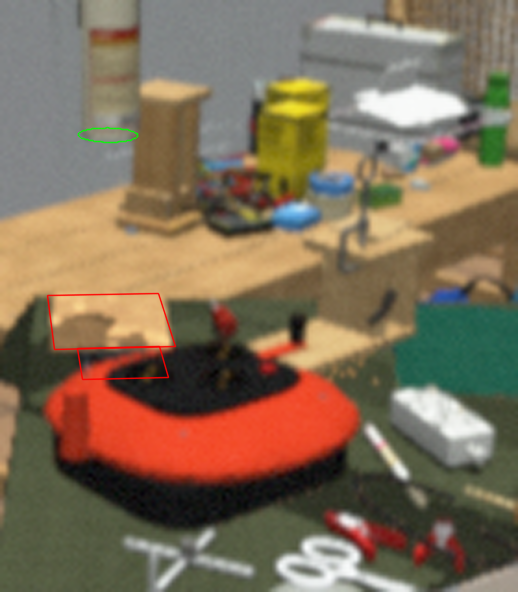

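The mat outline fits, and the bottle hangs upright over its far half. Lowering it.

>>> send_rows --steps '[{"linear": [0,0,-0.3],"angular": [0,0,0],"hand": 0.3},{"linear": [0,0,-0.6],"angular": [0,0,0],"hand": 0.3},{"linear": [0,0,-0.7],"angular": [0,0,0],"hand": 0.3},{"linear": [0,0,-0.7],"angular": [0,0,0],"hand": 0.3},{"linear": [0,0,-0.6],"angular": [0,0,0],"hand": 0.3},{"linear": [0,0,-0.4],"angular": [0,0,0],"hand": 0.3},{"linear": [0,0,-0.2],"angular": [0,0,0],"hand": 0.3},{"linear": [0,0,-0.1],"angular": [0,0,0],"hand": 0.3},{"linear": [0,0,-0.04],"angular": [0,0,0],"hand": 0.3},{"linear": [0,0,-0.03],"angular": [0,0,0],"hand": 0.3},{"linear": [0,0,0],"angular": [0,0,0],"hand": 0.3}]'

```text
t: 9.75
tcp_pos: [0.4976, -0.4726, 0.1791]
ee_rot: [0.707, 0.707, -0.0, 0.001]
wrist_force: [-0.6, 0.7, -5.5]
opening: 0.0376
finger_force: 35.0
```

```bash
python3 st.py
```

```text
t 9.75 tcp [ 0.4976 -0.4726  0.1791] yaw 0.02 z [ 0.002 -0.002 -1.   ] op 0.0376 F [-0.6  0.7 -5.5] ff 34.98732749372721 q [-0.8   0.32  1.64  0.    1.18 -0.8 ]
```

>>> send_rows --steps '[{"linear": [0,0,-0.03],"angular": [0,0,0],"hand": 0.3},{"linear": [0,0,-0.03],"angular": [0,0,0],"hand": 0.3},{"linear": [0,0,-0.015],"angular": [0,0,0],"hand": 0.3},{"linear": [0,0,0],"angular": [0,0,0],"hand": 0.3},{"linear": [0,0,0],"angular": [0,0,0],"hand": 0.3}]'

```text
t: 10.25
tcp_pos: [0.4974, -0.4726, 0.1753]
ee_rot: [0.707, 0.707, -0.0, 0.001]
wrist_force: [-0.7, -0.3, 1.9]
opening: 0.0374
finger_force: 35.0
```

```bash
python3 st.py
```

```text
t 10.25 tcp [ 0.4974 -0.4726  0.1753] yaw 0.02 z [ 0.001 -0.002 -1.   ] op 0.0374 F [-0.7 -0.3  1.9] ff 34.98006312176585 q [-0.8   0.33  1.64 -0.    1.17 -0.8 ]
```

Contact is felt, so I'm releasing and going back for the jar.

>>> send_rows --steps '[{"linear": [0,0,0],"angular": [0,0,0],"hand": 0.6},{"linear": [0,0,0],"angular": [0,0,0],"hand": 1},{"linear": [0,0,0],"angular": [0,0,0],"hand": 1},{"linear": [0,0,0],"angular": [0,0,0],"hand": 1},{"linear": [0,0,0],"angular": [0,0,0],"hand": 1},{"linear": [0,0,0.3],"angular": [0,0,0],"hand": 1},{"linear": [0,0,0.7],"angular": [0,0,0],"hand": 1},{"linear": [0,0,1],"angular": [0,0,0],"hand": 1},{"linear": [0,0,1],"angular": [0,0,0],"hand": 1},{"linear": [0,0,0.7],"angular": [0,0,0],"hand": 1},{"linear": [0,0,0.2],"angular": [0,0,0],"hand": 1}]'

```text
t: 11.35
tcp_pos: [0.4983, -0.4733, 0.3772]
ee_rot: [0.707, 0.707, -0.0, 0.006]
wrist_force: [-0.1, 0.2, 0.9]
opening: 0.088
finger_force: 0.0
```

>>> send_rows --steps '[{"linear": [-0.1,0.4,0],"angular": [0,0,0],"hand": 1},{"linear": [-0.1,0.7,0],"angular": [0,0,0],"hand": 1},{"linear": [-0.1,0.95,0],"angular": [0,0,0],"hand": 1},{"linear": [-0.1,0.95,0],"angular": [0,0,0],"hand": 1},{"linear": [-0.1,0.95,0],"angular": [0,0,0],"hand": 1},{"linear": [-0.1,0.95,0],"angular": [0,0,0],"hand": 1},{"linear": [-0.1,0.95,0],"angular": [0,0,0],"hand": 1},{"linear": [-0.1,0.95,0],"angular": [0,0,0],"hand": 1},{"linear": [-0.1,0.95,0],"angular": [0,0,0],"hand": 1},{"linear": [-0.1,0.95,0],"angular": [0,0,0],"hand": 1},{"linear": [-0.1,0.95,0],"angular": [0,0,0],"hand": 1},{"linear": [-0.1,0.95,0],"angular": [0,0,0],"hand": 1}]'

```text
t: 12.55
tcp_pos: [0.4358, 0.0597, 0.3682]
ee_rot: [0.707, 0.707, -0.0, -0.0]
wrist_force: [1.1, 0.8, 0.1]
opening: 0.0881
finger_force: 0.0
```

>>> send_rows --steps '[{"linear": [-0.1,0.95,0],"angular": [0,0,0],"hand": 1},{"linear": [-0.1,0.95,0],"angular": [0,0,0],"hand": 1},{"linear": [-0.05,0.95,0],"angular": [0,0,0],"hand": 1},{"linear": [-0.04,0.95,0],"angular": [0,0,0],"hand": 1},{"linear": [0,0.95,0],"angular": [0,0,0],"hand": 1},{"linear": [0,0.95,0],"angular": [0,0,0],"hand": 1},{"linear": [0,0.65,0],"angular": [0,0,0],"hand": 1},{"linear": [0,0,0],"angular": [0,0,0],"hand": 1}]'

```text
t: 13.35
tcp_pos: [0.4213, 0.3787, 0.3669]
ee_rot: [0.706, 0.709, -0.001, -0.001]
wrist_force: [-0.8, -0.5, -0.1]
opening: 0.0883
finger_force: 0.0
```

```bash
python3 st.py
```

```text
t 13.35 tcp [0.4213 0.3787 0.3669] yaw 0.26 z [-0.003 -0.001 -1.   ] op 0.0883 F [-0.8 -0.5 -0.1] ff 0.0 q [0.69 0.01 1.66 0.   1.48 0.68]
```

```bash
python3 st.py
python3 - <<'E'
from ov import *
from workcell import manip
s=manip.sense()["tcp_pos"]; im=manip.snapshot("side")["img"]
r=(0,0,255);g=(0,255,0)
overlay(im,285,405,115,330,2.78,[(circ(.423,.375,.129,.0325),r),(circ(.423,.375,.006,.0325),r),(circ(.497,-.472,.005,.03),g),(circ(.497,-.472,.2,.019),g),(rect(.487,.374,.032,.052,.052,.06),r),(rect(s[0],s[1],s[2],.088,.018,0),r)],"pics/a3.png")
E
```

```text
t 13.35 tcp [0.4213 0.3787 0.3669] yaw 0.26 z [-0.003 -0.001 -1.   ] op 0.0883 F [-0.8 -0.5 -0.1] ff 0.0 q [0.69 0.01 1.66 0.   1.48 0.68]
```

View pics/a3.png

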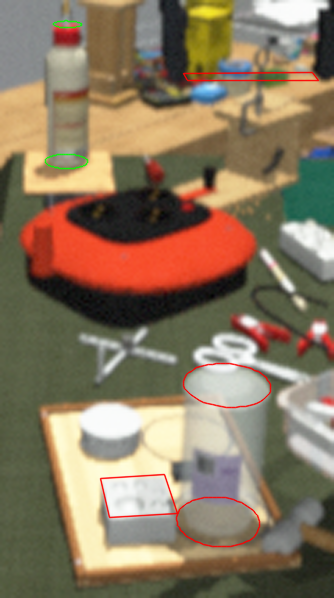

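The bottle stands on the mat where predicted, and the jar's outline matches (0.423, 0.375). Descending over the jar.

>>> send_rows --steps '[{"linear": [0.02,-0.05,-0.4],"angular": [0,0,0],"hand": 1},{"linear": [0,0,-0.8],"angular": [0,0,0],"hand": 1},{"linear": [0,0,-0.9],"angular": [0,0,0],"hand": 1},{"linear": [0,0,-0.9],"angular": [0,0,0],"hand": 1},{"linear": [0,0,-0.8],"angular": [0,0,0],"hand": 1},{"linear": [0,0,-0.4],"angular": [0,0,0],"hand": 1},{"linear": [0,0,-0.2],"angular": [0,0,0],"hand": 1},{"linear": [0,0,0],"angular": [0,0,0],"hand": 1},{"linear": [0,0,0],"angular": [0,0,0],"hand": 1},{"linear": [0,0,0],"angular": [0,0,0],"hand": 1}]'

```text
t: 14.4
tcp_pos: [0.4247, 0.3737, 0.1511]
ee_rot: [0.707, 0.707, 0.002, 0.0]
wrist_force: [-0.3, -0.5, 1.3]
opening: 0.0879
finger_force: 0.0
```

```bash
python3 st.py
```

```text
t 14.4 tcp [0.4247 0.3737 0.1511] yaw 0.0 z [ 0.003  0.002 -1.   ] op 0.0879 F [-0.3 -0.5  1.3] ff 0.0 q [ 0.68  0.13  1.93 -0.    1.08  0.68]
```

>>> send_rows --grip_force 20 --steps '[{"linear": [-0.03,0,-0.2],"angular": [0,0,0],"hand": 1},{"linear": [0,0,-0.4],"angular": [0,0,0],"hand": 1},{"linear": [0,0,-0.4],"angular": [0,0,0],"hand": 1},{"linear": [0,0,-0.3],"angular": [0,0,0],"hand": 1},{"linear": [0,0,-0.18],"angular": [0,0,0],"hand": 1},{"linear": [0,0,0],"angular": [0,0,0],"hand": 1},{"linear": [0,0,0],"angular": [0,0,0],"hand": 0.65},{"linear": [0,0,0],"angular": [0,0,0],"hand": 0.65},{"linear": [0,0,0],"angular": [0,0,0],"hand": 0.6},{"linear": [0,0,0],"angular": [0,0,0],"hand": 0.6},{"linear": [0,0,0],"angular": [0,0,0],"hand": 0.6}]'

```text
t: 15.5
tcp_pos: [0.4225, 0.3735, 0.0759]
ee_rot: [0.707, 0.707, 0.001, 0.0]
wrist_force: [-0.2, 0.3, 2.3]
opening: 0.0636
finger_force: 19.9
```

```bash
python3 st.py
```

```text
t 15.5 tcp [0.4225 0.3735 0.0759] yaw 0.02 z [ 0.001  0.001 -1.   ] op 0.0636 F [-0.2  0.3  2.3] ff 19.9347485261751 q [0.68 0.21 1.99 0.   0.94 0.68]
```

>>> send_rows --grip_force 25 --steps '[{"linear": [0,0,0],"angular": [0,0,0],"hand": 0.6},{"linear": [0,0,0.1],"angular": [0,0,0],"hand": 0.6},{"linear": [0,0,0.2],"angular": [0,0,0],"hand": 0.6},{"linear": [0,0,0.2],"angular": [0,0,0],"hand": 0.6},{"linear": [0,0,0],"angular": [0,0,0],"hand": 0.6}]'

```text
t: 16.0
tcp_pos: [0.423, 0.3739, 0.1019]
ee_rot: [0.707, 0.707, 0.002, 0.0]
wrist_force: [0.0, 0.5, -2.7]
opening: 0.0629
finger_force: 24.9
```

```bash
python3 st.py
python3 - <<'E'
from ov import *
from workcell import manip
s=manip.sense()["tcp_pos"]; im=manip.snapshot("side")["img"]
r=(0,0,255);g=(0,255,0); z=s[2]-.0759+.006
overlay(im,320,420,185,320,4.4,[(circ(s[0],s[1],z+.123,.0325),r),(circ(s[0],s[1],z,.0325),r)],"pics/a4.png")
E
```

```text
t 16.0 tcp [0.423  0.3739 0.1019] yaw 0.02 z [ 0.003  0.002 -1.   ] op 0.0629 F [ 0.   0.5 -2.7] ff 24.89326503542543 q [0.68 0.18 1.98 0.   0.98 0.68]
```

View pics/a4.png

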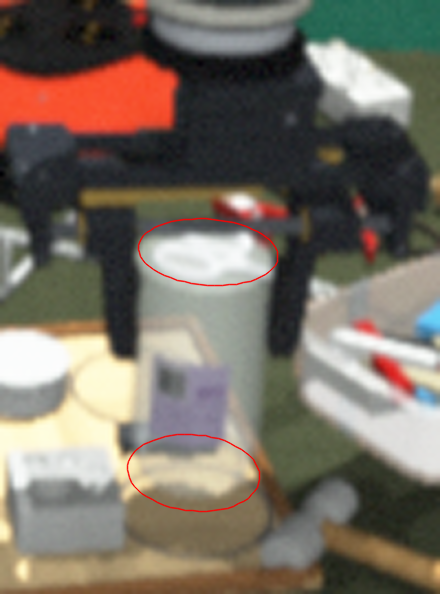

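The jar hangs upright and centred in the fingers. Lifting and carrying it to the near half of the mat.

>>> send_rows --steps '[{"linear": [0,0,0.3],"angular": [0,0,0],"hand": 0.6},{"linear": [0,0,0.6],"angular": [0,0,0],"hand": 0.6},{"linear": [0,0,0.8],"angular": [0,0,0],"hand": 0.6},{"linear": [0,0,0.8],"angular": [0,0,0],"hand": 0.6},{"linear": [0,0,0.7],"angular": [0,0,0],"hand": 0.6},{"linear": [0,0,0.5],"angular": [0,0,0],"hand": 0.6},{"linear": [0,0,0.3],"angular": [0,0,0],"hand": 0.6},{"linear": [0,0,0],"angular": [0,0,0],"hand": 0.6}]'

```text
t: 16.85
tcp_pos: [0.4229, 0.3738, 0.3031]
ee_rot: [0.707, 0.707, 0.003, 0.0]
wrist_force: [0.8, -0.3, -2.8]
opening: 0.0633
finger_force: 24.9
```

>>> send_rows --steps '[{"linear": [0.1,-0.2,0],"angular": [0,0,0],"hand": 0.6},{"linear": [0.1,-0.4,0],"angular": [0,0,0],"hand": 0.6},{"linear": [0.1,-0.6,0],"angular": [0,0,0],"hand": 0.6},{"linear": [0.1,-0.8,0],"angular": [0,0,0],"hand": 0.6},{"linear": [0.1,-0.8,0],"angular": [0,0,0],"hand": 0.6},{"linear": [0.1,-0.8,0],"angular": [0,0,0],"hand": 0.6},{"linear": [0.1,-0.8,0],"angular": [0,0,0],"hand": 0.6},{"linear": [0.1,-0.8,0],"angular": [0,0,0],"hand": 0.6},{"linear": [0.1,-0.8,0],"angular": [0,0,0],"hand": 0.6},{"linear": [0.1,-0.8,0],"angular": [0,0,0],"hand": 0.6},{"linear": [0.1,-0.8,0],"angular": [0,0,0],"hand": 0.6},{"linear": [0.1,-0.8,0],"angular": [0,0,0],"hand": 0.6}]'

```text
t: 18.05
tcp_pos: [0.4803, -0.0491, 0.2972]
ee_rot: [0.707, 0.707, -0.001, -0.002]
wrist_force: [0.2, 0.6, -1.9]
opening: 0.0635
finger_force: 24.9
```

>>> send_rows --steps '[{"linear": [0.1,-0.8,0],"angular": [0,0,0],"hand": 0.6},{"linear": [0.1,-0.8,0],"angular": [0,0,0],"hand": 0.6},{"linear": [0.08,-0.8,0],"angular": [0,0,0],"hand": 0.6},{"linear": [0,-0.8,0],"angular": [0,0,0],"hand": 0.6},{"linear": [0,-0.8,0],"angular": [0,0,0],"hand": 0.6},{"linear": [0,-0.8,0],"angular": [0,0,0],"hand": 0.6},{"linear": [0,-0.8,0],"angular": [0,0,0],"hand": 0.6},{"linear": [0,-0.6,0],"angular": [0,0,0],"hand": 0.6},{"linear": [0,-0.38,0],"angular": [0,0,0],"hand": 0.6},{"linear": [0,-0.2,0],"angular": [0,0,0],"hand": 0.6},{"linear": [0,-0.1,0],"angular": [0,0,0],"hand": 0.6},{"linear": [0,0,0],"angular": [0,0,0],"hand": 0.6}]'

```text
t: 19.25
tcp_pos: [0.4958, -0.3905, 0.2994]
ee_rot: [0.707, 0.707, 0.0, -0.001]
wrist_force: [0.1, -0.5, -2.6]
opening: 0.0636
finger_force: 24.9
```

```bash
python3 st.py
```

```text
t 19.25 tcp [ 0.4958 -0.3905  0.2994] yaw 0.03 z [-0.001  0.001 -1.   ] op 0.0636 F [ 0.1 -0.5 -2.6] ff 24.89295171093545 q [-0.71  0.15  1.63  0.    1.36 -0.71]
```

>>> send_rows --steps '[{"linear": [0,0,-0.4],"angular": [0,0,0],"hand": 0.6},{"linear": [0,0,-0.7],"angular": [0,0,0],"hand": 0.6},{"linear": [0,0,-0.8],"angular": [0,0,0],"hand": 0.6},{"linear": [0,0,-0.8],"angular": [0,0,0],"hand": 0.6},{"linear": [0,0,-0.7],"angular": [0,0,0],"hand": 0.6},{"linear": [0,0,-0.5],"angular": [0,0,0],"hand": 0.6},{"linear": [0,0,-0.3],"angular": [0,0,0],"hand": 0.6},{"linear": [0,0,-0.12],"angular": [0,0,0],"hand": 0.6},{"linear": [0,0,-0.06],"angular": [0,0,0],"hand": 0.6},{"linear": [0,0,0],"angular": [0,0,0],"hand": 0.6},{"linear": [0,0,0],"angular": [0,0,0],"hand": 0.6}]'

```text
t: 20.35
tcp_pos: [0.497, -0.3918, 0.0827]
ee_rot: [0.707, 0.707, 0.0, 0.001]
wrist_force: [0.2, 0.7, -2.2]
opening: 0.0634
finger_force: 24.9
```

```bash
python3 st.py
```

```text
t 20.35 tcp [ 0.497  -0.3918  0.0827] yaw 0.02 z [ 0.002 -0.002 -1.   ] op 0.0634 F [ 0.2  0.7 -2.2] ff 24.89234813270741 q [-0.71  0.32  1.84  0.    0.98 -0.71]
```

>>> send_rows --steps '[{"linear": [0,0,-0.05],"angular": [0,0,0],"hand": 0.6},{"linear": [0,0,-0.05],"angular": [0,0,0],"hand": 0.6},{"linear": [0,0,-0.03],"angular": [0,0,0],"hand": 0.6},{"linear": [0,0,-0.03],"angular": [0,0,0],"hand": 0.6},{"linear": [0,0,0],"angular": [0,0,0],"hand": 0.6},{"linear": [0,0,0],"angular": [0,0,0],"hand": 0.6}]'

```text
t: 20.95
tcp_pos: [0.4961, -0.3914, 0.0749]
ee_rot: [0.707, 0.707, -0.0, 0.0]
wrist_force: [-4.3, 3.8, 7.8]
opening: 0.064
finger_force: 25.0
```

```bash
python3 st.py
```

```text
t 20.95 tcp [ 0.4961 -0.3914  0.0749] yaw 0.02 z [ 0.    -0.001 -1.   ] op 0.064 F [-4.3  3.8  7.8] ff 24.97901313487091 q [-0.71  0.33  1.84 -0.    0.97 -0.71]
```

The jar is down. I'm releasing it and heading for the block. The fingers will close along y there because the back rim is close, so I turn 93.5° on the way.

>>> send_rows --steps '[{"linear": [0,0,0],"angular": [0,0,0],"hand": 0.85},{"linear": [0,0,0],"angular": [0,0,0],"hand": 1},{"linear": [0,0,0],"angular": [0,0,0],"hand": 1},{"linear": [0,0,0],"angular": [0,0,0],"hand": 1},{"linear": [0,0,0.2],"angular": [0,0,0],"hand": 1},{"linear": [0,0,0.5],"angular": [0,0,0],"hand": 1},{"linear": [0,0,0.9],"angular": [0,0,0],"hand": 1},{"linear": [0,0,1],"angular": [0,0,0],"hand": 1},{"linear": [0,0,1],"angular": [0,0,0],"hand": 1},{"linear": [0,0,0.7],"angular": [0,0,0],"hand": 1},{"linear": [0,0,0.2],"angular": [0,0,0],"hand": 1}]'

```text
t: 22.05
tcp_pos: [0.4979, -0.3926, 0.3051]
ee_rot: [0.707, 0.707, 0.0, 0.005]
wrist_force: [-0.1, 0.3, -0.1]
opening: 0.0883
finger_force: 0.0
```

>>> send_rows --steps '[{"linear": [0,0.4,0],"angular": [0,0,0.97],"hand": 1},{"linear": [0,0.7,0],"angular": [0,0,0.97],"hand": 1},{"linear": [0,0.9,0],"angular": [0,0,0.97],"hand": 1},{"linear": [0,0.9,0],"angular": [0,0,0.97],"hand": 1},{"linear": [0,0.9,0],"angular": [0,0,0.97],"hand": 1},{"linear": [0,0.9,0],"angular": [0,0,0.97],"hand": 1},{"linear": [0,0.9,0],"angular": [0,0,0.97],"hand": 1},{"linear": [0,0.9,0],"angular": [0,0,0.97],"hand": 1},{"linear": [0,0.9,0],"angular": [0,0,0.97],"hand": 1},{"linear": [0,0.9,0],"angular": [0,0,0.97],"hand": 1},{"linear": [0,0.9,0],"angular": [0,0,0.97],"hand": 1},{"linear": [0,0.9,0],"angular": [0,0,0.97],"hand": 1}]'

```text
t: 23.25
tcp_pos: [0.4949, 0.1157, 0.2967]
ee_rot: [-0.03, 1.0, -0.0, -0.001]
wrist_force: [-0.1, -0.8, 0.6]
opening: 0.0883
finger_force: 0.0
```

>>> send_rows --steps '[{"linear": [-0.05,0.9,0],"angular": [0,0,0],"hand": 1},{"linear": [-0.05,0.9,0],"angular": [0,0,0],"hand": 1},{"linear": [-0.05,0.9,0],"angular": [0,0,0],"hand": 1},{"linear": [0,0.9,0],"angular": [0,0,0],"hand": 1},{"linear": [0,0.9,0],"angular": [0,0,0],"hand": 0.78},{"linear": [0,0.7,0],"angular": [0,0,0],"hand": 0.78},{"linear": [0,0,0],"angular": [0,0,0],"hand": 0.78}]'

```text
t: 23.95
tcp_pos: [0.4871, 0.3776, 0.2958]
ee_rot: [-0.029, 1.0, -0.0, -0.001]
wrist_force: [-0.5, -0.5, 0.1]
opening: 0.069
finger_force: 0.0
```

```bash
python3 st.py
```

```text
t 23.95 tcp [0.4871 0.3776 0.2958] yaw 93.38 z [-0.003 -0.    -1.   ] op 0.069 F [-0.5 -0.5  0.1] ff 0.0 q [ 0.62  0.13  1.66  0.    1.36 -1.01]
```

Run:
```python
from ov import *
from workcell import manip
s=manip.sense()["tcp_pos"]; im=np.mean([manip.snapshot("side")["img"].astype(float) for _ in range(4)],0).astype('uint8')
cv2.imwrite("a5.png",im)
r=(0,0,255);g=(0,255,0);b=(255,0,0)
overlay(im,290,400,150,325,3.4,[(rect(.487,.374,.032,.052,.052,.06),r),(rect(.487,.374,.006,.052,.052,.06),r),(circ(.498,.260,.03,.027),g),(circ(.497,-.391,.005,.0325),g)],"pics/a5.png")
```

```text
(no output)
```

View pics/a5.png

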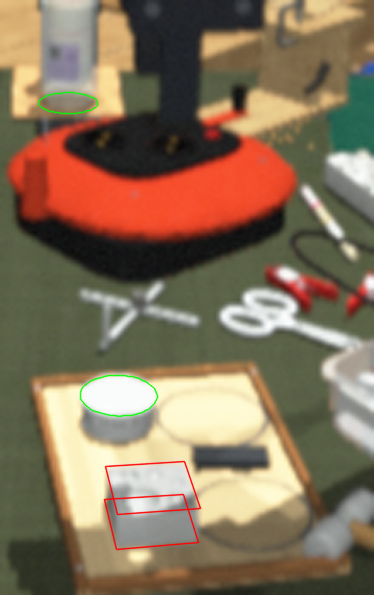

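The block outline fits to about 2 mm, and the jar stands on the mat. Going down.

>>> send_rows --steps '[{"linear": [0,-0.05,-0.4],"angular": [0,0,0],"hand": 0.8},{"linear": [0,0,-0.8],"angular": [0,0,0],"hand": 0.8},{"linear": [0,0,-0.9],"angular": [0,0,0],"hand": 0.8},{"linear": [0,0,-0.9],"angular": [0,0,0],"hand": 0.8},{"linear": [0,0,-0.8],"angular": [0,0,0],"hand": 0.8},{"linear": [0,0,-0.5],"angular": [0,0,0],"hand": 0.8},{"linear": [0,0,-0.3],"angular": [0,0,0],"hand": 0.8},{"linear": [0,0,-0.1],"angular": [0,0,0],"hand": 0.8},{"linear": [0,0,0],"angular": [0,0,0],"hand": 0.8},{"linear": [0,0,0],"angular": [0,0,0],"hand": 0.8}]'

```text
t: 25.15
tcp_pos: [0.4898, 0.3721, 0.0649]
ee_rot: [-0.027, 1.0, 0.001, 0.001]
wrist_force: [0.1, 0.4, 0.4]
opening: 0.0705
finger_force: 0.0
```

```bash
python3 st.py
```

```text
t 25.15 tcp [0.4898 0.3721 0.0649] yaw 93.12 z [ 0.003  0.002 -1.   ] op 0.0705 F [0.1 0.4 0.4] ff 0.0 q [ 0.61  0.31  1.89 -0.    0.94 -1.02]
```

>>> send_rows --grip_force 20 --steps '[{"linear": [-0.04,0,-0.2],"angular": [0,0,0],"hand": 0.8},{"linear": [0,0,-0.4],"angular": [0,0,0],"hand": 0.8},{"linear": [0,0,-0.3],"angular": [0,0,0],"hand": 0.8},{"linear": [0,0,-0.14],"angular": [0,0,0],"hand": 0.8},{"linear": [0,0,0],"angular": [0,0,0],"hand": 0.8},{"linear": [0,0,0],"angular": [0,0,0],"hand": 0.5},{"linear": [0,0,0],"angular": [0,0,0],"hand": 0.5},{"linear": [0,0,0],"angular": [0,0,0],"hand": 0.5},{"linear": [0,0,0],"angular": [0,0,0],"hand": 0.5},{"linear": [0,0,0],"angular": [0,0,0],"hand": 0.5}]'

```text
t: 26.15
tcp_pos: [0.4872, 0.3721, 0.0119]
ee_rot: [-0.027, 1.0, 0.001, 0.001]
wrist_force: [0.4, 1.8, 2.0]
opening: 0.0521
finger_force: 20.0
```

```bash
python3 st.py
```

```text
t 26.15 tcp [0.4872 0.3721 0.0119] yaw 93.14 z [ 0.001  0.001 -1.   ] op 0.0521 F [0.4 1.8 2. ] ff 19.999951771460474 q [ 0.61  0.38  1.92  0.    0.85 -1.01]
```

The block is gripped at 52 mm. I'm lifting it and carrying it to the pad, turning back on the way.

>>> send_rows --grip_force 30 --steps '[{"linear": [0,0,0],"angular": [0,0,0],"hand": 0.5},{"linear": [0,0,0.2],"angular": [0,0,0],"hand": 0.5},{"linear": [0,0,0.5],"angular": [0,0,0],"hand": 0.5},{"linear": [0,0,0.8],"angular": [0,0,0],"hand": 0.5},{"linear": [0,0,0.9],"angular": [0,0,0],"hand": 0.5},{"linear": [0,0,0.9],"angular": [0,0,0],"hand": 0.5},{"linear": [0,0,0.8],"angular": [0,0,0],"hand": 0.5},{"linear": [0,0,0.5],"angular": [0,0,0],"hand": 0.5},{"linear": [0,0,0.2],"angular": [0,0,0],"hand": 0.5},{"linear": [0,0,0],"angular": [0,0,0],"hand": 0.5}]'

```text
t: 27.15
tcp_pos: [0.4868, 0.3716, 0.2523]
ee_rot: [-0.027, 1.0, 0.001, 0.001]
wrist_force: [0.9, -0.2, -2.4]
opening: 0.0515
finger_force: 30.0
```

>>> send_rows --steps '[{"linear": [0,-0.2,0],"angular": [0,0,-0.97],"hand": 0.5},{"linear": [0,-0.5,0],"angular": [0,0,-0.97],"hand": 0.5},{"linear": [0,-0.8,0],"angular": [0,0,-0.97],"hand": 0.5},{"linear": [0,-0.8,0],"angular": [0,0,-0.97],"hand": 0.5},{"linear": [0,-0.8,0],"angular": [0,0,-0.97],"hand": 0.5},{"linear": [0,-0.8,0],"angular": [0,0,-0.97],"hand": 0.5},{"linear": [0,-0.8,0],"angular": [0,0,-0.97],"hand": 0.5},{"linear": [0,-0.8,0],"angular": [0,0,-0.97],"hand": 0.5},{"linear": [0,-0.8,0],"angular": [0,0,-0.97],"hand": 0.5},{"linear": [0,-0.8,0],"angular": [0,0,-0.97],"hand": 0.5},{"linear": [0,-0.8,0],"angular": [0,0,-0.97],"hand": 0.5},{"linear": [0,-0.8,0],"angular": [0,0,-0.97],"hand": 0.5}]'

```text
t: 28.35
tcp_pos: [0.4844, -0.0648, 0.2478]
ee_rot: [0.709, 0.705, -0.002, -0.002]
wrist_force: [0.2, 0.1, -1.9]
opening: 0.0517
finger_force: 30.0
```

>>> send_rows --steps '[{"linear": [0.03,-0.8,0],"angular": [0,0,0],"hand": 0.5},{"linear": [0.03,-0.8,0],"angular": [0,0,0],"hand": 0.5},{"linear": [0,-0.8,0],"angular": [0,0,0],"hand": 0.5},{"linear": [0,-0.8,0],"angular": [0,0,0],"hand": 0.5},{"linear": [0,-0.7,0],"angular": [0,0,0],"hand": 0.5},{"linear": [0,-0.5,0],"angular": [0,0,0],"hand": 0.5},{"linear": [0,-0.18,0],"angular": [0,0,0],"hand": 0.5},{"linear": [0,0,0],"angular": [0,0,0],"hand": 0.5},{"linear": [0,0,0],"angular": [0,0,0],"hand": 0.5}]'

```text
t: 29.25
tcp_pos: [0.4888, -0.2912, 0.2494]
ee_rot: [0.707, 0.707, -0.0, -0.002]
wrist_force: [1.1, 0.8, -2.5]
opening: 0.0515
finger_force: 30.0
```

```bash
python3 st.py
```

```text
t 29.25 tcp [ 0.4888 -0.2912  0.2494] yaw 0.02 z [-0.002  0.002 -1.   ] op 0.0515 F [ 1.1  0.8 -2.5] ff 29.99964124057442 q [-0.58  0.06  1.82  0.    1.27 -0.58]
```

>>> send_rows --steps '[{"linear": [0,0,-0.3],"angular": [0,0,0],"hand": 0.5},{"linear": [0,0,-0.6],"angular": [0,0,0],"hand": 0.5},{"linear": [0,0,-0.7],"angular": [0,0,0],"hand": 0.5},{"linear": [0,0,-0.7],"angular": [0,0,0],"hand": 0.5},{"linear": [0,0,-0.5],"angular": [0,0,0],"hand": 0.5},{"linear": [0,0,-0.2],"angular": [0,0,0],"hand": 0.5},{"linear": [0,0,0],"angular": [0,0,0],"hand": 0.5}]'

```text
t: 29.95
tcp_pos: [0.4881, -0.2906, 0.0987]
ee_rot: [0.707, 0.708, -0.0, -0.002]
wrist_force: [0.4, 0.2, -1.6]
opening: 0.0521
finger_force: 30.0
```

>>> send_rows --steps '[{"linear": [0,0,-0.2],"angular": [0,0,0],"hand": 0.5},{"linear": [0,0,-0.3],"angular": [0,0,0],"hand": 0.5},{"linear": [0,0,-0.3],"angular": [0,0,0],"hand": 0.5},{"linear": [0,0,-0.3],"angular": [0,0,0],"hand": 0.5},{"linear": [0,0,-0.2],"angular": [0,0,0],"hand": 0.5},{"linear": [0,0,-0.1],"angular": [0,0,0],"hand": 0.5},{"linear": [0,0,0],"angular": [0,0,0],"hand": 0.5},{"linear": [0,0,0],"angular": [0,0,0],"hand": 0.5}]'

```text
t: 30.75
tcp_pos: [0.4897, -0.2927, 0.0311]
ee_rot: [0.707, 0.707, 0.0, 0.0]
wrist_force: [0.7, 0.3, -2.4]
opening: 0.0516
finger_force: 30.0
```

```bash
python3 st.py
```

```text
t 30.75 tcp [ 0.4897 -0.2927  0.0311] yaw 0.01 z [ 0. -0. -1.] op 0.0516 F [ 0.7  0.3 -2.4] ff 29.999601901508868 q [-0.58  0.28  2.    0.    0.86 -0.58]
```

>>> send_rows --steps '[{"linear": [0,0,-0.1],"angular": [0,0,0],"hand": 0.5},{"linear": [0,0,-0.08],"angular": [0,0,0],"hand": 0.5},{"linear": [0,0,-0.05],"angular": [0,0,0],"hand": 0.5},{"linear": [0,0,-0.03],"angular": [0,0,0],"hand": 0.5},{"linear": [0,0,0],"angular": [0,0,0],"hand": 0.5},{"linear": [0,0,0],"angular": [0,0,0],"hand": 0.5}]'

```text
t: 31.35
tcp_pos: [0.4896, -0.2925, 0.018]
ee_rot: [0.707, 0.707, 0.0, 0.0]
wrist_force: [1.2, -0.6, -1.8]
opening: 0.0517
finger_force: 30.0
```

```bash
python3 st.py
python3 - <<'E'
from ov import *
from workcell import manip
im=np.mean([manip.snapshot("side")["img"].astype(float) for _ in range(6)],0).astype('uint8'); cv2.imwrite("a6.png",im)
im=np.clip(255*(im/255.)**.6,0,255).astype('uint8')
r=(0,0,255);g=(0,255,0)
overlay(im,284,344,140,200,9.5,[(rect(.490,-.293,.012,.08,.08,.02),r),(rect(.4897,-.2927,.038,.052,.052,0),g)],"pics/a6.png")
E
```

```text
t 31.35 tcp [ 0.4896 -0.2925  0.018 ] yaw 0.02 z [ 0. -0. -1.] op 0.0517 F [ 1.2 -0.6 -1.8] ff 29.999639661982656 q [-0.58  0.3   2.01 -0.    0.83 -0.58]
```

View pics/a6.png

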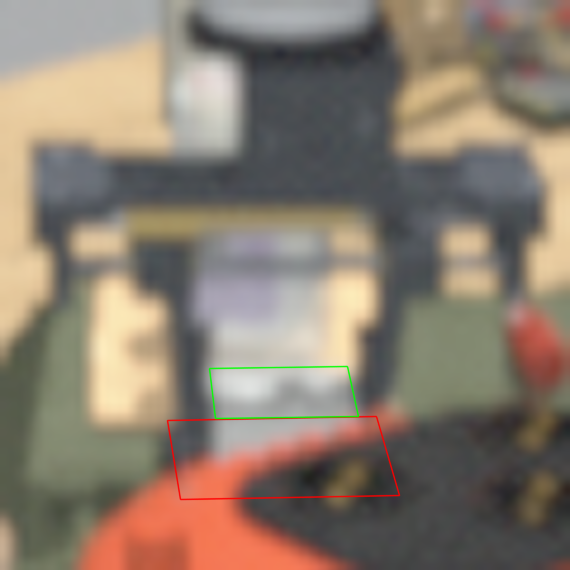

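>>> send_rows --steps '[{"linear": [0,0,-0.03],"angular": [0,0,0],"hand": 0.5},{"linear": [0,0,-0.02],"angular": [0,0,0],"hand": 0.5},{"linear": [0,0,0],"angular": [0,0,0],"hand": 0.5},{"linear": [0,0,0],"angular": [0,0,0],"hand": 0.5}]'

```text
t: 32.05
tcp_pos: [0.4896, -0.2926, 0.0178]
ee_rot: [0.707, 0.707, -0.0, -0.0]
wrist_force: [-5.5, 3.6, 14.1]
opening: 0.0516
finger_force: 30.0
```

```bash
python3 st.py
```

```text
t 32.05 tcp [ 0.4896 -0.2926  0.0178] yaw 0.02 z [-0.  0. -1.] op 0.0516 F [-5.5  3.6 14.1] ff 29.998624892905354 q [-0.58  0.3   2.01 -0.    0.83 -0.58]
```

>>> send_rows --steps '[{"linear": [0,0,0],"angular": [0,0,0],"hand": 0.7},{"linear": [0,0,0],"angular": [0,0,0],"hand": 0.85},{"linear": [0,0,0],"angular": [0,0,0],"hand": 0.85},{"linear": [0,0,0],"angular": [0,0,0],"hand": 0.85},{"linear": [0,0,0.2],"angular": [0,0,0],"hand": 0.85},{"linear": [0,0,0.5],"angular": [0,0,0],"hand": 0.85},{"linear": [0,0,0.9],"angular": [0,0,0],"hand": 0.85},{"linear": [0,0,1],"angular": [0,0,0],"hand": 0.85},{"linear": [0,0,1],"angular": [0,0,0],"hand": 1},{"linear": [0,0,0.9],"angular": [0,0,0],"hand": 1},{"linear": [0,0,0.4],"angular": [0,0,0],"hand": 1},{"linear": [0,0,0],"angular": [0,0,0],"hand": 1}]'

```text
t: 33.25
tcp_pos: [0.4916, -0.2939, 0.2661]
ee_rot: [0.707, 0.707, 0.001, 0.005]
wrist_force: [0.2, -0.3, -0.1]
opening: 0.0881
finger_force: 0.0
```

```bash
python3 st.py
python3 - <<'E'
from ov import *
from workcell import manip
im=np.mean([manip.snapshot("side")["img"].astype(float) for _ in range(12)],0); cv2.imwrite("a7.png",im.astype('uint8'))
np.set_printoptions(linewidth=220)
g=im.mean(2).astype(int)
for v in range(174,193): print(v,g[v,296:326])
im=np.clip(255*(im/255.)**.6,0,255).astype('uint8')
overlay(im,288,338,160,200,15,[(rect(.490,-.293,.012,.08,.08,.02),(0,0,255))],"pics/a7.png")
E
```

```text
t 33.25 tcp [ 0.4916 -0.2939  0.2661] yaw 0.02 z [ 0.008 -0.005 -1.   ] op 0.0881 F [ 0.2 -0.3 -0.1] ff 0.0 q [-0.58  0.05  1.8   0.    1.28 -0.58]
174 [200 193 181 170 143 125 132 148 161 168 172 172 170 168 164 164 166 171 170 177 181 176 181 198 203 203 203 203 193 127]
175 [194 172 142 129 120 119 135 157 169 172 172 173 173 172 171 169 171 174 177 189 193 185 184 198 203 203 202 201 190 127]
176 [189 153 121 114 117 120 135 156 164 162 160 159 159 159 160 161 166 171 178 184 189 188 187 198 202 201 199 197 183 125]
177 [195 169 136 126 126 123 128 142 144 145 148 150 150 150 151 155 161 164 167 168 177 184 189 197 203 203 199 195 182 129]
178 [198 188 166 157 151 128 116 124 127 135 154 163 165 165 162 165 168 170 172 173 176 186 195 201 205 205 202 200 189 141]
179 [196 192 184 178 168 128 100 105 116 140 180 197 193 192 190 187 186 190 199 194 188 194 203 210 210 206 205 205 197 158]
180 [196 192 184 169 155 124 102 100 111 144 196 220 218 220 218 203 195 200 213 210 200 201 207 217 216 207 205 207 203 172]
181 [200 193 169 139 126 118 113 105 110 136 192 228 229 228 228 214 2
[... 741 characters left out ...]
5 139 138 132 114 108 100  79  68  58  47  38  36  31  33  30  30  31]
188 [ 76  76  77  72  51  41  58  79  72  79 107 128 125 120 114 104  81  68  57  44  36  27  23  24  31  37  32  26  25  29]
189 [ 70  70  71  69  59  53  70  96  97 103 114 120 114 100  81  68  50  40  30  21  16  14  15  25  39  48  33  20  19  21]
190 [ 69  69  72  74  79  82  88 105 113 113 115 114 105  79  55  44  35  29  24  15  14  12  20  32  44  49  31  18  14  21]
191 [ 68  71  79  88  98 103 103 108 116 116 117 114  92  59  38  34  34  30  25  19  16  18  34  50  45  33  19  17  17  20]
192 [ 70  79  92 101 107 111 112 116 117 116 119 113  81  47  31  32  32  30  22  21  22  24  39  56  45  27  20  19  19  20]
```

View pics/a7.png

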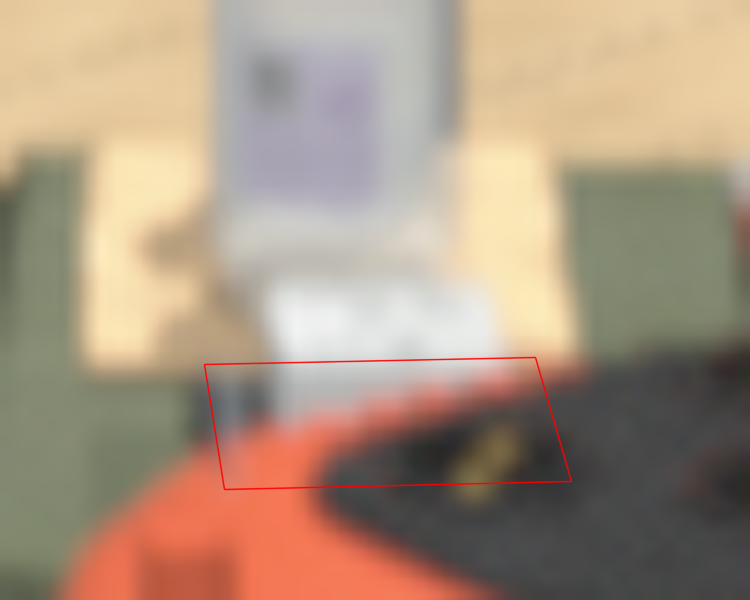

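Run:
```python
from ov import *
a=cv2.imread("avg0.png").astype(int)
for v in range(182,188):
    print(v,*[f"{c}:{a[v,c].tolist()}" for c in (297,301,303,306,309,312,314,316,318,320,322)])
print([pj(p).round(1).tolist() for p in [(.5157,-.2666,.012),(.5157,-.2666,.038),(.5157,-.3186,.038),(.4637,-.3186,.038),(.52,-.333,.012),(.46,-.333,.012),(.52,-.323,.012)]])
```

```text
182 297:[142, 211, 245] 301:[143, 212, 246] 303:[142, 211, 246] 306:[139, 206, 243] 309:[141, 209, 245] 312:[140, 204, 242] 314:[138, 202, 241] 316:[139, 204, 241] 318:[138, 201, 240] 320:[130, 192, 235] 322:[134, 197, 239]
183 297:[124, 183, 228] 301:[123, 182, 227] 303:[126, 182, 227] 306:[119, 172, 220] 309:[117, 170, 217] 312:[123, 172, 217] 314:[123, 172, 216] 316:[122, 172, 216] 318:[123, 173, 217] 320:[112, 163, 215] 322:[111, 164, 219]
184 297:[86, 126, 160] 301:[86, 120, 152] 303:[101, 130, 159] 306:[81, 110, 137] 309:[80, 108, 134] 312:[91, 117, 141] 314:[92, 117, 143] 316:[93, 119, 156] 318:[93, 120, 158] 320:[77, 109, 185] 322:[76, 109, 174]
185 297:[60, 85, 92] 301:[61, 70, 79] 303:[90, 94, 98] 306:[56, 61, 68] 309:[55, 61, 68] 312:[61, 69, 96] 314:[60, 70, 112] 316:[59, 73, 153] 318:[58, 72, 137] 320:[49, 67, 166] 322:[46, 62, 135]
186 297:[63, 87, 82] 301:[54, 57, 55] 303:[84, 82, 79] 306:[52, 50, 52] 309:[50, 53, 89] 312:[48, 59, 138] 314:[46, 60, 157] 316:[43, 60, 167] 318:[37, 49, 124] 320:[34, 41, 102] 322:[33, 38, 76]
187 297:[66, 92, 86] 301:[49, 53, 51] 303:[84, 81, 78] 306:[51, 52, 88] 309:[46, 59, 160] 312:[42, 58, 166] 314:[36, 54, 162] 316:[35, 47, 120] 318:[31, 35, 73] 320:[29, 31, 45] 322:[31, 32, 40]
[[306.2, 190.5], [306.2, 183.5], [305.5, 178.3], [320.1, 178.1], [304.1, 183.7], [320.7, 183.5], [304.2, 184.7]]
```

The block stands centred in the pad's line square as far as it can be seen: its lower left edge is at u≈306 and the line at u≈303 and v≈184. The estimated error is under 8 mm. Next I return the jar.

>>> send_rows --steps '[{"linear": [0.06,-0.4,0],"angular": [0,0,0],"hand": 1},{"linear": [0.06,-0.8,0],"angular": [0,0,0],"hand": 1},{"linear": [0,-0.6,0],"angular": [0,0,0],"hand": 1},{"linear": [0,-0.17,0],"angular": [0,0,0],"hand": 1},{"linear": [0,0,-0.5],"angular": [0,0,0],"hand": 1},{"linear": [0,0,-0.8],"angular": [0,0,0],"hand": 1},{"linear": [0,0,-0.6],"angular": [0,0,0],"hand": 1},{"linear": [0,0,-0.3],"angular": [0,0,0],"hand": 1},{"linear": [0,0,0],"angular": [0,0,0],"hand": 1},{"linear": [0,0,0],"angular": [0,0,0],"hand": 1}]'

```text
t: 34.85
tcp_pos: [0.4961, -0.3914, 0.1515]
ee_rot: [0.707, 0.707, 0.0, 0.001]
wrist_force: [-0.5, -0.6, 0.6]
opening: 0.0877
finger_force: 0.0
```

```bash
python3 st.py
```

```text
t 34.85 tcp [ 0.4961 -0.3914  0.1515] yaw 0.03 z [ 0.001 -0.001 -1.   ] op 0.0877 F [-0.5 -0.6  0.6] ff 0.0 q [-0.71  0.25  1.79  0.    1.1  -0.71]
```

>>> send_rows --grip_force 25 --steps '[{"linear": [0,0,-0.3],"angular": [0,0,0],"hand": 1},{"linear": [0,0,-0.4],"angular": [0,0,0],"hand": 1},{"linear": [0,0,-0.4],"angular": [0,0,0],"hand": 1},{"linear": [0,0,-0.3],"angular": [0,0,0],"hand": 1},{"linear": [0,0,-0.12],"angular": [0,0,0],"hand": 1},{"linear": [0,0,0],"angular": [0,0,0],"hand": 1},{"linear": [0,0,0],"angular": [0,0,0],"hand": 0.6},{"linear": [0,0,0],"angular": [0,0,0],"hand": 0.6},{"linear": [0,0,0],"angular": [0,0,0],"hand": 0.6},{"linear": [0,0,0],"angular": [0,0,0],"hand": 0.6},{"linear": [0,0,0],"angular": [0,0,0],"hand": 0.6}]'

```text
t: 35.95
tcp_pos: [0.4959, -0.3915, 0.0754]
ee_rot: [0.707, 0.707, 0.0, 0.001]
wrist_force: [-0.3, 0.1, 3.5]
opening: 0.0634
finger_force: 24.9
```

```bash
python3 st.py
```

```text
t 35.95 tcp [ 0.4959 -0.3915  0.0754] yaw 0.02 z [ 0.001 -0.001 -1.   ] op 0.0634 F [-0.3  0.1  3.5] ff 24.920806217287463 q [-0.71  0.33  1.84 -0.    0.97 -0.71]
```

>>> send_rows --steps '[{"linear": [0,0,0.2],"angular": [0,0,0],"hand": 0.6},{"linear": [0,0,0.4],"angular": [0,0,0],"hand": 0.6},{"linear": [0,0,0.7],"angular": [0,0,0],"hand": 0.6},{"linear": [0,0,0.8],"angular": [0,0,0],"hand": 0.6},{"linear": [0,0,0.8],"angular": [0,0,0],"hand": 0.6},{"linear": [0,0,0.8],"angular": [0,0,0],"hand": 0.6},{"linear": [0,0,0.5],"angular": [0,0,0],"hand": 0.6},{"linear": [0,0,0.3],"angular": [0,0,0],"hand": 0.6},{"linear": [0,0,0],"angular": [0,0,0],"hand": 0.6}]'

```text
t: 36.85
tcp_pos: [0.4962, -0.3916, 0.3021]
ee_rot: [0.707, 0.707, 0.0, 0.002]
wrist_force: [0.9, -0.3, -2.0]
opening: 0.0636
finger_force: 24.9
```

>>> send_rows --steps '[{"linear": [-0.1,0.2,0],"angular": [0,0,0],"hand": 0.6},{"linear": [-0.1,0.4,0],"angular": [0,0,0],"hand": 0.6},{"linear": [-0.1,0.6,0],"angular": [0,0,0],"hand": 0.6},{"linear": [-0.1,0.8,0],"angular": [0,0,0],"hand": 0.6},{"linear": [-0.1,0.8,0],"angular": [0,0,0],"hand": 0.6},{"linear": [-0.1,0.8,0],"angular": [0,0,0],"hand": 0.6},{"linear": [-0.1,0.8,0],"angular": [0,0,0],"hand": 0.6},{"linear": [-0.1,0.8,0],"angular": [0,0,0],"hand": 0.6},{"linear": [-0.1,0.8,0],"angular": [0,0,0],"hand": 0.6},{"linear": [-0.1,0.8,0],"angular": [0,0,0],"hand": 0.6},{"linear": [-0.1,0.8,0],"angular": [0,0,0],"hand": 0.6},{"linear": [-0.1,0.8,0],"angular": [0,0,0],"hand": 0.6}]'

```text
t: 38.05
tcp_pos: [0.4328, 0.0308, 0.2965]
ee_rot: [0.707, 0.707, -0.002, -0.002]
wrist_force: [1.0, 0.1, -1.1]
opening: 0.0637
finger_force: 24.9
```

>>> send_rows --steps '[{"linear": [-0.1,0.8,0],"angular": [0,0,0],"hand": 0.6},{"linear": [-0.1,0.8,0],"angular": [0,0,0],"hand": 0.6},{"linear": [-0.07,0.8,0],"angular": [0,0,0],"hand": 0.6},{"linear": [0,0.8,0],"angular": [0,0,0],"hand": 0.6},{"linear": [0,0.8,0],"angular": [0,0,0],"hand": 0.6},{"linear": [0,0.8,0],"angular": [0,0,0],"hand": 0.6},{"linear": [0,0.8,0],"angular": [0,0,0],"hand": 0.6},{"linear": [0,0.6,0],"angular": [0,0,0],"hand": 0.6},{"linear": [0,0.4,0],"angular": [0,0,0],"hand": 0.6},{"linear": [0,0.2,0],"angular": [0,0,0],"hand": 0.6},{"linear": [0,0.1,0],"angular": [0,0,0],"hand": 0.6},{"linear": [0,0,0],"angular": [0,0,0],"hand": 0.6}]'

```text
t: 39.25
tcp_pos: [0.4218, 0.3734, 0.2988]
ee_rot: [0.707, 0.707, -0.001, 0.0]
wrist_force: [0.3, 0.3, -2.1]
opening: 0.0635
finger_force: 24.9
```

```bash
python3 st.py
```

```text
t 39.25 tcp [0.4218 0.3734 0.2988] yaw 0.01 z [-0.001 -0.001 -1.   ] op 0.0635 F [ 0.3  0.3 -2.1] ff 24.892609892312976 q [ 0.68  0.02  1.77 -0.    1.35  0.68]
```

>>> send_rows --steps '[{"linear": [0,0,-0.4],"angular": [0,0,0],"hand": 0.6},{"linear": [0,0,-0.7],"angular": [0,0,0],"hand": 0.6},{"linear": [0,0,-0.8],"angular": [0,0,0],"hand": 0.6},{"linear": [0,0,-0.8],"angular": [0,0,0],"hand": 0.6},{"linear": [0,0,-0.7],"angular": [0,0,0],"hand": 0.6},{"linear": [0,0,-0.5],"angular": [0,0,0],"hand": 0.6},{"linear": [0,0,-0.3],"angular": [0,0,0],"hand": 0.6},{"linear": [0,0,-0.12],"angular": [0,0,0],"hand": 0.6},{"linear": [0,0,0],"angular": [0,0,0],"hand": 0.6},{"linear": [0,0,0],"angular": [0,0,0],"hand": 0.6},{"linear": [0,0,0],"angular": [0,0,0],"hand": 0.6}]'

```text
t: 40.35
tcp_pos: [0.4231, 0.3749, 0.0853]
ee_rot: [0.707, 0.707, 0.002, 0.0]
wrist_force: [-0.1, 0.2, -2.4]
opening: 0.0634
finger_force: 24.9
```

```bash
python3 st.py
```

```text
t 40.35 tcp [0.4231 0.3749 0.0853] yaw 0.01 z [ 0.003  0.002 -1.   ] op 0.0634 F [-0.1  0.2 -2.4] ff 24.89313185113133 q [ 0.68  0.2   1.99 -0.    0.95  0.68]
```

>>> send_rows --steps '[{"linear": [-0.01,-0.02,-0.06],"angular": [0,0,0],"hand": 0.6},{"linear": [0,0,-0.05],"angular": [0,0,0],"hand": 0.6},{"linear": [0,0,-0.04],"angular": [0,0,0],"hand": 0.6},{"linear": [0,0,-0.03],"angular": [0,0,0],"hand": 0.6},{"linear": [0,0,0],"angular": [0,0,0],"hand": 0.6},{"linear": [0,0,0],"angular": [0,0,0],"hand": 0.6}]'

```text
t: 40.95
tcp_pos: [0.4216, 0.3734, 0.0764]
ee_rot: [0.707, 0.707, 0.0, -0.0]
wrist_force: [-4.6, -3.4, 10.5]
opening: 0.0636
finger_force: 24.9
```

```bash
python3 st.py
```

```text
t 40.95 tcp [0.4216 0.3734 0.0764] yaw 0.02 z [ 0.  0. -1.] op 0.0636 F [-4.6 -3.4 10.5] ff 24.90562241873704 q [0.68 0.21 1.99 0.   0.94 0.68]
```

The jar is on its ring. Releasing it and going to the bottle.

>>> send_rows --steps '[{"linear": [0,0,0],"angular": [0,0,0],"hand": 0.85},{"linear": [0,0,0],"angular": [0,0,0],"hand": 1},{"linear": [0,0,0],"angular": [0,0,0],"hand": 1},{"linear": [0,0,0],"angular": [0,0,0],"hand": 1},{"linear": [0,0,0.2],"angular": [0,0,0],"hand": 1},{"linear": [0,0,0.5],"angular": [0,0,0],"hand": 1},{"linear": [0,0,0.9],"angular": [0,0,0],"hand": 1},{"linear": [0,0,1],"angular": [0,0,0],"hand": 1},{"linear": [0,0,1],"angular": [0,0,0],"hand": 1},{"linear": [0,0,1],"angular": [0,0,0],"hand": 1},{"linear": [0,0,1],"angular": [0,0,0],"hand": 1},{"linear": [0,0,0.4],"angular": [0,0,0],"hand": 1}]'

```text
t: 42.15
tcp_pos: [0.4227, 0.3741, 0.3821]
ee_rot: [0.707, 0.707, 0.005, 0.001]
wrist_force: [-0.4, 0.6, 1.2]
opening: 0.0881
finger_force: 0.0
```

>>> send_rows --steps '[{"linear": [0.1,-0.4,0],"angular": [0,0,0],"hand": 1},{"linear": [0.1,-0.7,0],"angular": [0,0,0],"hand": 1},{"linear": [0.1,-0.9,0],"angular": [0,0,0],"hand": 1},{"linear": [0.1,-0.9,0],"angular": [0,0,0],"hand": 1},{"linear": [0.1,-0.9,0],"angular": [0,0,0],"hand": 1},{"linear": [0.1,-0.9,0],"angular": [0,0,0],"hand": 1},{"linear": [0.1,-0.9,0],"angular": [0,0,0],"hand": 1},{"linear": [0.1,-0.9,0],"angular": [0,0,0],"hand": 1},{"linear": [0.1,-0.9,0],"angular": [0,0,0],"hand": 1},{"linear": [0.1,-0.9,0],"angular": [0,0,0],"hand": 1},{"linear": [0.1,-0.9,0],"angular": [0,0,0],"hand": 1},{"linear": [0.1,-0.9,0],"angular": [0,0,0],"hand": 1}]'

```text
t: 43.35
tcp_pos: [0.4811, -0.1338, 0.3754]
ee_rot: [0.707, 0.707, 0.0, 0.001]
wrist_force: [0.2, 0.2, 0.5]
opening: 0.0882
finger_force: 0.0
```

>>> send_rows --steps '[{"linear": [0.1,-0.9,0],"angular": [0,0,0],"hand": 1},{"linear": [0.1,-0.9,0],"angular": [0,0,0],"hand": 1},{"linear": [0.1,-0.9,0],"angular": [0,0,0],"hand": 1},{"linear": [0.02,-0.9,0],"angular": [0,0,0],"hand": 1},{"linear": [0,-0.9,0],"angular": [0,0,0],"hand": 1},{"linear": [0,-0.9,0],"angular": [0,0,0],"hand": 1},{"linear": [0,-0.9,0],"angular": [0,0,0],"hand": 1},{"linear": [0,-0.4,0],"angular": [0,0,0],"hand": 1},{"linear": [0,-0.12,0],"angular": [0,0,0],"hand": 1},{"linear": [0,0,0],"angular": [0,0,0],"hand": 1}]'

```text
t: 44.35
tcp_pos: [0.4972, -0.4733, 0.3743]
ee_rot: [0.707, 0.707, 0.0, -0.0]
wrist_force: [-0.7, 0.8, 0.3]
opening: 0.0884
finger_force: 0.0
```

```bash
python3 st.py
```

```text
t 44.35 tcp [ 0.4972 -0.4733  0.3743] yaw -0.04 z [-0.     0.001 -1.   ] op 0.0884 F [-0.7  0.8  0.3] ff 0.0 q [-0.8   0.24  1.39  0.    1.51 -0.8 ]
```

>>> send_rows --steps '[{"linear": [0,0.01,-0.4],"angular": [0,0,0],"hand": 1},{"linear": [0,0,-0.8],"angular": [0,0,0],"hand": 1},{"linear": [0,0,-0.8],"angular": [0,0,0],"hand": 1},{"linear": [0,0,-0.7],"angular": [0,0,0],"hand": 1},{"linear": [0,0,-0.6],"angular": [0,0,0],"hand": 1},{"linear": [0,0,-0.3],"angular": [0,0,0],"hand": 1},{"linear": [0,0,-0.15],"angular": [0,0,0],"hand": 1},{"linear": [0,0,0],"angular": [0,0,0],"hand": 1},{"linear": [0,0,0],"angular": [0,0,0],"hand": 1},{"linear": [0,0,0],"angular": [0,0,0],"hand": 1}]'

```text
t: 45.35
tcp_pos: [0.4984, -0.4734, 0.1894]
ee_rot: [0.707, 0.707, -0.0, 0.002]
wrist_force: [-0.1, -0.1, 0.7]
opening: 0.0882
finger_force: 0.0
```

```bash
python3 st.py
```

```text
t 45.35 tcp [ 0.4984 -0.4734  0.1894] yaw 0.02 z [ 0.003 -0.003 -1.   ] op 0.0882 F [-0.1 -0.1  0.7] ff 0.0 q [-0.8   0.32  1.63  0.    1.19 -0.8 ]
```

>>> send_rows --grip_force 35 --steps '[{"linear": [0,0,-0.15],"angular": [0,0,0],"hand": 1},{"linear": [0,0,-0.11],"angular": [0,0,0],"hand": 1},{"linear": [0,0,0],"angular": [0,0,0],"hand": 1},{"linear": [0,0,0],"angular": [0,0,0],"hand": 1},{"linear": [0,0,0],"angular": [0,0,0],"hand": 0.3},{"linear": [0,0,0],"angular": [0,0,0],"hand": 0.3},{"linear": [0,0,0],"angular": [0,0,0],"hand": 0.3},{"linear": [0,0,0],"angular": [0,0,0],"hand": 0.3},{"linear": [0,0,0],"angular": [0,0,0],"hand": 0.3},{"linear": [0,0,0],"angular": [0,0,0],"hand": 0.3},{"linear": [0,0,0],"angular": [0,0,0],"hand": 0.3}]'

```text
t: 46.45
tcp_pos: [0.4975, -0.4725, 0.174]
ee_rot: [0.707, 0.707, -0.0, 0.0]
wrist_force: [-0.2, 0.1, -0.1]
opening: 0.0373
finger_force: 35.0
```

```bash
python3 st.py
```

```text
t 46.45 tcp [ 0.4975 -0.4725  0.174 ] yaw 0.02 z [ 0. -0. -1.] op 0.0373 F [-0.2  0.1 -0.1] ff 34.98108786530793 q [-0.8   0.33  1.64 -0.    1.17 -0.8 ]
```

>>> send_rows --steps '[{"linear": [0,0,0.2],"angular": [0,0,0],"hand": 0.3},{"linear": [0,0,0.4],"angular": [0,0,0],"hand": 0.3},{"linear": [0,0,0.6],"angular": [0,0,0],"hand": 0.3},{"linear": [0,0,0.8],"angular": [0,0,0],"hand": 0.3},{"linear": [0,0,0.8],"angular": [0,0,0],"hand": 0.3},{"linear": [0,0,0.5],"angular": [0,0,0],"hand": 0.3},{"linear": [0,0,0.3],"angular": [0,0,0],"hand": 0.3},{"linear": [0,0,0.14],"angular": [0,0,0],"hand": 0.3},{"linear": [0,0,0],"angular": [0,0,0],"hand": 0.3}]'

```text
t: 47.35
tcp_pos: [0.4974, -0.4724, 0.3606]
ee_rot: [0.707, 0.707, 0.0, -0.0]
wrist_force: [-0.1, -0.5, -5.8]
opening: 0.0376
finger_force: 35.0
```

>>> send_rows --steps '[{"linear": [-0.1,0.2,0],"angular": [0,0,0],"hand": 0.3},{"linear": [-0.1,0.4,0],"angular": [0,0,0],"hand": 0.3},{"linear": [-0.1,0.6,0],"angular": [0,0,0],"hand": 0.3},{"linear": [-0.1,0.8,0],"angular": [0,0,0],"hand": 0.3},{"linear": [-0.1,0.8,0],"angular": [0,0,0],"hand": 0.3},{"linear": [-0.1,0.8,0],"angular": [0,0,0],"hand": 0.3},{"linear": [-0.1,0.8,0],"angular": [0,0,0],"hand": 0.3},{"linear": [-0.1,0.8,0],"angular": [0,0,0],"hand": 0.3},{"linear": [-0.1,0.8,0],"angular": [0,0,0],"hand": 0.3},{"linear": [-0.1,0.8,0],"angular": [0,0,0],"hand": 0.3},{"linear": [-0.1,0.8,0],"angular": [0,0,0],"hand": 0.3},{"linear": [-0.1,0.8,0],"angular": [0,0,0],"hand": 0.3}]'

```text
t: 48.55
tcp_pos: [0.4353, -0.0505, 0.3587]
ee_rot: [0.707, 0.707, -0.001, -0.001]
wrist_force: [1.0, 1.0, -5.8]
opening: 0.0374
finger_force: 35.0
```

>>> send_rows --steps '[{"linear": [-0.09,0.8,0],"angular": [0,0,0],"hand": 0.3},{"linear": [0,0.8,0],"angular": [0,0,0],"hand": 0.3},{"linear": [0,0.8,0],"angular": [0,0,0],"hand": 0.3},{"linear": [0,0.8,0],"angular": [0,0,0],"hand": 0.3},{"linear": [0,0.8,0],"angular": [0,0,0],"hand": 0.3},{"linear": [0,0.8,0],"angular": [0,0,0],"hand": 0.3},{"linear": [0,0.6,0],"angular": [0,0,0],"hand": 0.3},{"linear": [0,0.4,0],"angular": [0,0,0],"hand": 0.3},{"linear": [0,0.26,0],"angular": [0,0,0],"hand": 0.3},{"linear": [0,0.2,0],"angular": [0,0,0],"hand": 0.3},{"linear": [0,0,0],"angular": [0,0,0],"hand": 0.3},{"linear": [0,0,0],"angular": [0,0,0],"hand": 0.3}]'

```text
t: 49.75
tcp_pos: [0.4328, 0.2596, 0.3605]
ee_rot: [0.707, 0.707, -0.001, 0.0]
wrist_force: [-0.2, -0.6, -5.2]
opening: 0.0374
finger_force: 35.0
```

```bash
python3 st.py
```

```text
t 49.75 tcp [0.4328 0.2596 0.3605] yaw 0.0 z [-0.001 -0.001 -1.   ] op 0.0374 F [-0.2 -0.6 -5.2] ff 34.996202336624265 q [ 0.49 -0.11  1.79 -0.    1.47  0.49]
```

Lowering to 0.181; the bottle should touch the tray at about 0.175.

>>> send_rows --steps '[{"linear": [0,0,-0.3],"angular": [0,0,0],"hand": 0.3},{"linear": [0,0,-0.6],"angular": [0,0,0],"hand": 0.3},{"linear": [0,0,-0.7],"angular": [0,0,0],"hand": 0.3},{"linear": [0,0,-0.7],"angular": [0,0,0],"hand": 0.3},{"linear": [0,0,-0.6],"angular": [0,0,0],"hand": 0.3},{"linear": [0,0,-0.4],"angular": [0,0,0],"hand": 0.3},{"linear": [0,0,-0.2],"angular": [0,0,0],"hand": 0.3},{"linear": [0,0,-0.09],"angular": [0,0,0],"hand": 0.3},{"linear": [0,0,0],"angular": [0,0,0],"hand": 0.3},{"linear": [0,0,0],"angular": [0,0,0],"hand": 0.3}]'

```text
t: 50.75
tcp_pos: [0.4339, 0.2608, 0.1828]
ee_rot: [0.707, 0.707, 0.001, 0.0]
wrist_force: [0.4, -0.1, -5.2]
opening: 0.0371
finger_force: 35.0
```

```bash
python3 st.py
```

```text
t 50.75 tcp [0.4339 0.2608 0.1828] yaw 0.01 z [ 0.002  0.001 -1.   ] op 0.0371 F [ 0.4 -0.1 -5.2] ff 34.99417441897094 q [ 0.49 -0.01  2.02 -0.    1.13  0.49]
```

>>> send_rows --steps '[{"linear": [0,0,-0.06],"angular": [0,0,0],"hand": 0.3},{"linear": [0,0,-0.04],"angular": [0,0,0],"hand": 0.3},{"linear": [0,0,-0.03],"angular": [0,0,0],"hand": 0.3},{"linear": [0,0,-0.02],"angular": [0,0,0],"hand": 0.3},{"linear": [0,0,0],"angular": [0,0,0],"hand": 0.3},{"linear": [0,0,0],"angular": [0,0,0],"hand": 0.3}]'

```text
t: 51.35
tcp_pos: [0.4334, 0.2609, 0.1749]
ee_rot: [0.707, 0.707, 0.001, 0.0]
wrist_force: [-0.8, 1.1, 1.8]
opening: 0.0372
finger_force: 35.0
```

```bash
python3 st.py
```

```text
t 51.35 tcp [0.4334 0.2609 0.1749] yaw 0.02 z [ 0.001  0.001 -1.   ] op 0.0372 F [-0.8  1.1  1.8] ff 35.006847716867924 q [ 0.49 -0.01  2.03  0.    1.12  0.49]
```

Contact made. Releasing and backing off upward, then one last look.

>>> send_rows --steps '[{"linear": [0,0,0],"angular": [0,0,0],"hand": 0.6},{"linear": [0,0,0],"angular": [0,0,0],"hand": 1},{"linear": [0,0,0],"angular": [0,0,0],"hand": 1},{"linear": [0,0,0],"angular": [0,0,0],"hand": 1},{"linear": [0,0,0],"angular": [0,0,0],"hand": 1},{"linear": [0,0,0.3],"angular": [0,0,0],"hand": 1},{"linear": [0,0,0.6],"angular": [0,0,0],"hand": 1},{"linear": [0,0,0.9],"angular": [0,0,0],"hand": 1},{"linear": [0,0,0.9],"angular": [0,0,0],"hand": 1},{"linear": [0,0,0.8],"angular": [0,0,0],"hand": 1},{"linear": [0,0,0.3],"angular": [0,0,0],"hand": 1},{"linear": [0,0,0],"angular": [0,0,0],"hand": 1}]'

```text
t: 52.55
tcp_pos: [0.4342, 0.2612, 0.3677]
ee_rot: [0.707, 0.707, 0.003, 0.001]
wrist_force: [0.8, 0.5, -1.2]
opening: 0.0884
finger_force: 0.0
```

```bash
python3 st.py
python3 - <<'E'
from ov import *
from workcell import manip
im=manip.snapshot("side")["img"]; a=cv2.imread("avg0.png")
f=lambda i:cv2.resize(i[165:325,285:400],None,fx=3.4,fy=3.4,interpolation=cv2.INTER_CUBIC)
cv2.imwrite("pics/a8.png",np.hstack([f(a),f(im)]))
E
```

```text
t 52.55 tcp [0.4342 0.2612 0.3677] yaw 0.02 z [ 0.006  0.003 -1.   ] op 0.0884 F [ 0.8  0.5 -1.2] ff 0.0 q [ 0.49 -0.12  1.78 -0.    1.47  0.49]
```

View pics/a8.png

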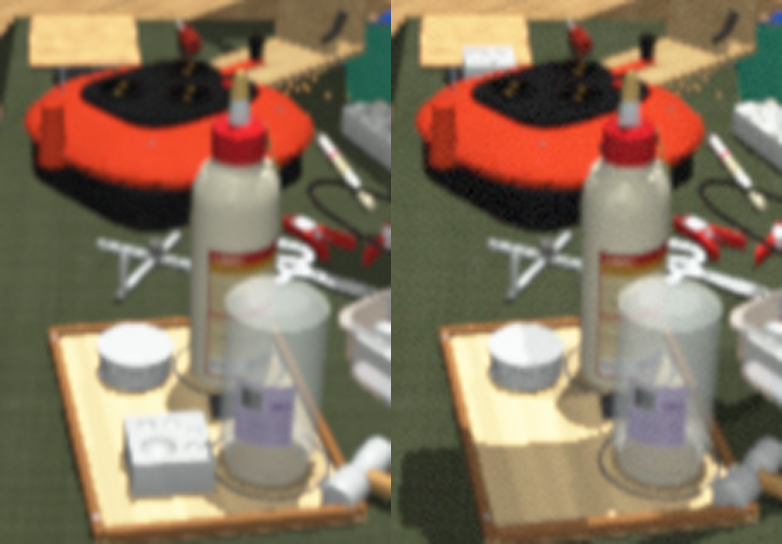

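The jar, bottle and tin stand where they did at the start, to about 1 px, and the block is on the pad at (490,60) in the right half of the picture. Handing in.

```bash
python3 -c "
from workcell import manip
print(manip.hand_in())"
```

```text
the job is handed in; nothing more can be done
None
```

I handed the job in at about 53 s: the jar and bottle are back upright on their rings, the tin is where it was, and the block is flat on the rubber pad. The pad was mostly hidden behind the reel, so I estimate the block is within 8 mm of its centre; the hand-in gave no verdict.

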